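Hang the loose supplies bin back on the desk's slat panel

TASK

Hang the loose supplies bin in the middle of the free place in the panel's top groove, in line with the two bins already there: tilt its front up to get the hook into the groove, then swing it down until it is fully seated, level and square against the panel. Let go of it, and leave everything else on the desk where it stands.

Things in the scene. Friction and masses are not known exactly. Their poses are not given: they have to be found in the camera images.
- loose_bin: Loose open black plastic bin upright on the desk: 90 mm deep (x), 56 wide (y), 58 high, 0.1-0.2 kg, steel hook on its back. Origin: centre of the underside; z up, x from the low front (34 mm high, x = -45) to the back wall (flat outer face x = +45). Side walls flat, 58 high from the back to x = -10, then sloping down to the front: hold it across them (56 mm).
- bin_neck (a point): On the loose bin: middle of the underside of the hook's neck where it leaves the back wall (bin frame 45, 0, 54 mm). The neck is flat, 44 mm wide, 4 thick (z 54 to 58), and runs 11.5 mm out beyond the back face. When hung it lies on the front edge of the groove's floor, and the bin's own weight leans it about 2 degrees forward.
- bin_leaf_tip (a point): On the loose bin: top of the hook's leaf (bin frame 54.5, 0, 88 mm), which stands up from the neck's end: 44 mm wide, 4 thick (x 52.5 to 56.5). It enters a groove only with the bin's front tilted up about 30 to 42 degrees (leaf leaning into the panel); as the front swings down, it rises behind the slat above, ending 8 mm above that slat's lower edge.
- panel: Aluminium slat panel on two feet on the desk, fixed: 390 mm wide (y), 200 high, 30 thick. Origin: on the desk under the middle of its front face; z up, x into the panel, so the face is the plane x = 0 and the robot is on the side x < 0. Two grooves run its whole width along y; the lower one is too low for the bins. The feet reach 43 mm in front of the face, 8 mm high.
- top_groove (a point): Front edge of the top groove's floor, mid-panel (panel frame 0, 0, 136 mm). The groove's opening is 26 mm high, from z = 136 to the lower edge of the top slat at 162. Behind it a hollow reaches 26 mm in from the face; the top slat is a lip 4 mm thick and the hollow goes up behind it to z = 190.
- free_place: The free place in the top groove, a frame parallel to the panel's. Its origin is where the loose bin's origin belongs when hung: 47 mm in front of the face, 82 mm above the desk. It is one of three places 115 mm apart along the panel (left, middle or right end); the full bins hang in the other two.
- full_bin_a: One of two bins of the same kind already hung in the top groove, fixed, holding an eraser and a sharpener. Origin and axes as for the loose bin.
- full_bin_b: The other bin already hung in the top groove, fixed, holding a clip and a battery. Origin and axes as for the loose bin.
- stapler_1: Black stapler on the desk, 144 x 39 x 54 mm, bystander. Origin: centre of its underside.
- mug_1: White mug on the desk, 92 mm across, 95 mm high, bystander. Origin: its underside.
- notes: Block of white notes lying on the desk, 77 x 77 x 13 mm, bystander. Origin: centre of its underside.
- punch: Black hole punch on the desk, 79 x 118 x 60 mm, bystander. Origin: centre of its underside.
- staples: Small cardboard box of staples on the desk, 30 x 52 x 20 mm, bystander. Origin: centre of its underside.
Mind the look-alikes: they are no part of the job. Leave any orange look-alike of the loose_bin alone.

How it is judged:
By the outcome, as a careful person would: the job done as asked, in the order asked, and still so for the second after the job is handed in, with the robot touching nothing.
It also fails if it takes over 38 s, if anything falls off the work surface, if the arm or the gripper's body presses on something with over 40 N, if the wrist force passes 120 N, or if a joint passes its speed limit or range.

ROBOT

A 7-joint arm with a two-finger parallel gripper is mounted at the origin on a cart in front of the work surface, level with it; the furniture and walls round the work are solid. World frame = base frame: x ahead of the robot, y to its left, z up, the work surface at z = 0. Lengths are in m, angles in rad, forces in N, time in s.
With the tool pointing down it reaches from about 0.425 to 0.925 m from the base axis. Payload 6.8 kg.
Tool frame: the origin (TCP) lies on the centre line of the jaws, within the pads' length; the fingertips stand 17 mm ahead of it and the grasp point (between the pads) lies 2 mm behind it; z points along the fingers, y is the direction in which the jaws open and shut (so a half turn about z gives the same grasp; the last joint's range is limited). The gripper opens to 85 mm and grips with 20 to 120 N. Pads are 22 mm wide; open, the fingers measure 114 mm over their backs; the gripper's body (76 mm by 85 mm) begins 54 mm behind the grasp point. The pads swing forward as they close: fully open they stand 13 mm farther back than shut.
Start: joints at [1.064, 0.477, 0.022, 1.555, -0.011, 1.109, -0.083], TCP at [0.262, -0.622, 0.248] pointing down, gripper open.
Joint ranges: [-2.96, 2.96], [-0.34, 2.1], [-1.41, 1.46], [0.24, 2.44], [-1.37, 4.51], [0.17, 1.92], [-2.96, 2.96]. Speed limits (rad/s): [2.39, 2.39, 3.14, 3.14, 3.14, 3.14, 3.14].

INTERFACE

Orientations are given as a rotation vector (axis times angle).
In Python, from rig import bot, read_camera, search_frame, trace, pinpoint gives the robot as it stands. The module is installed in compiled form; this text tells all that it offers.
- The arm moves only by the shell command python3 -m crank 'ROWS' [FORCE]. ROWS is JSON, a list of rows, each a list of 7 numbers: the shift along the tool's x, y, z in mm, then the turn, a rotation vector about the tool's x, y, z in degrees, then the opening, from -1 (shut) to 1 (fully open), so that 0 is half open. A call has exactly 10 rows; each row is the pose to reach, as a shift and turn from the pose measured when the call began, along the tool's axes at that moment; what a row does not reach only later rows make up. A row lasts 1/10 s, in which the tool goes at most 50 mm and 8.59 degrees, less where a joint would pass 70% of its speed; a pose out of reach is approached as far as the arm can. A call with a gripper value outside its range is refused whole. The fingers move at their own pace and stop on an object; FORCE is the grip in N (left out, the last holds). Time passes only in rows, so rows that repeat a pose let the fingers close, or fill a call up. It gives the time, the measured TCP pose, the force and the opening at its end, in the units of the state.
- bot.sense(): the state, without advancing time (a new reading comes with each control period).
- read_camera(name): name is "scene" or "top" or "wrist"; returns a dict with "pixels" (420x560x3 uint8, blue, green, red), "fx", "fy", "cx", "cy" (pixels), "k1" (the pictures are not rectified: a ray, as slopes to the right and down, at radius r is drawn at 1 + k1 r^2 times it, then the intrinsics apply), "position" and "orientation" of the camera in the world. Camera axes: x right, y down, z forward; pixel columns grow to the right and rows downward; lengths in m; the calibration is good to about 2 mm. A picture is of the moment at which its call begins. There is no depth.
- bot.finish_job(): hands the job in, once; it reports no verdict.
Trained networks look in a picture, given as the dict that the camera call returned (one of the last four; its "shot" number tells which), for a name from the list of things; names that differ only in an ending like _2 or _b are one class to them, and where a whole thing is asked for, a point or a joint stands for the part that bears it (a point fixed in the world has none). Each returns a list of dicts, best first, with "confidence" (0 to 1); they miss things now and then, are a little off and sometimes report something else, mostly with a low value. They report only what shows in the picture. A call takes as long as a camera call. They do not tell look-alikes from the thing itself.
- search_frame(picture, target): "bbox" ([left, top, right, bottom] in pixels, round what is visible of it).
- trace(picture, target): "pixels" (420x560 bool, what is visible of it) and "bbox" ([left, top, right, bottom] in pixels, round what is visible of it).
- pinpoint(picture, target): "uv" ([column, row] in pixels: a listed point, or the origin of a listed thing).
The state is a dict: "time_s": time; "joint_pos": joint angles; "qd": joint speeds; "joint_torque": joint torques, N m; "position": TCP position; "tcp_rot": TCP orientation; "wrist_force": force on the tool from outside, world axes, zero at the start; "ft_torque": the same for the moment, N m; "opening": finger opening in m.
Only numpy, scipy, OpenCV 4.12 (cv2) and the standard library are available. Lean on these libraries where they do the work, as an engineer would, in place of code of your own. Each camera call takes 0.05 s, during which the arm holds its last target.

## Working session

There is one attempt and no reset: what is moved stays moved. The work goes in short steps, Python scripts to look and compute and a shell command to move; the robot and the scene stay as the last step left them, time stands still between calls to the robot, and variables do not carry over. Pictures are saved under pics/ and viewed, and the job is handed in when it is done.

```bash
mkdir -p pics
cat > h.py <<'E'
import numpy as np, cv2
from rig import bot, read_camera, search_frame, trace, pinpoint
from scipy.spatial.transform import Rotation as R
def rotm(o):
    o=np.array(o,float)
    if o.shape==(3,3): return o
    if o.size==3: return R.from_rotvec(o).as_matrix()
    return R.from_quat(o).as_matrix()
def ray(p,uv):
    a=(uv[0]-p['cx'])/p['fx']; b=(uv[1]-p['cy'])/p['fy']
    rd=np.hypot(a,b); r=rd
    for _ in range(20): r=rd/(1+p['k1']*r*r)
    s=r/rd if rd>0 else 1
    d=rotm(p['orientation'])@np.array([a*s,b*s,1]); return np.array(p['position'],float),d
def onz(p,uv,z):
    o,d=ray(p,uv); return o+d*(z-o[2])/d[2]
def proj(p,X):
    c=rotm(p['orientation']).T@(np.array(X,float)-np.array(p['position']))
    a,b=c[0]/c[2],c[1]/c[2]; f=1+p['k1']*(a*a+b*b)
    return np.array([p['cx']+p['fx']*a*f,p['cy']+p['fy']*b*f])
E
python3 - <<'E'
from h import *
print(bot.sense())
for n in ['scene','top']:
    p=read_camera(n); cv2.imwrite(f'pics/{n}0.png',p['pixels'])
    print(n,{k:v for k,v in p.items() if k!='pixels'})
    for t in ['loose_bin','panel','full_bin_a','free_place','top_groove','bin_neck','bin_leaf_tip','stapler_1','mug_1','notes','punch','staples']:
        try: print(t,[(np.round(d['uv']).tolist(),round(d['confidence'],2)) for d in pinpoint(p,t)], [(np.round(d['bbox']).tolist(),round(d['confidence'],2)) for d in search_frame(p,t)] if t in('loose_bin','full_bin_a') else '')
        except Exception as e: print(t,e)
E
```

```text
{'time_s': 0.0, 'joint_pos': array([ 1.06391343,  0.477818  ,  0.02232314,  1.55648221, -0.01150541,
        1.10929471, -0.08313194]), 'qd': array([ 4.29910949e-05,  1.76690276e-03, -7.13230116e-04, -5.51695909e-04,
       -1.01163671e-03,  9.89690275e-06, -5.97927001e-04]), 'joint_torque': array([-9.59926329e-04, -5.96458876e+01,  1.60729095e+00, -2.81206173e+01,
        1.23555015e-02,  9.43624880e-03,  3.66194934e-05]), 'position': array([ 0.26187393, -0.62150438,  0.24730038]), 'tcp_rot': array([-3.07757681e+00, -6.21908793e-01,  7.78584499e-04]), 'wrist_force': array([-0.58552921,  0.39660431, -0.0444098 ]), 'ft_torque': array([ 0.0369594 , -0.02177174,  0.0092961 ]), 'opening': 0.08570034047027561}
scene {'fx': 463.4733778739434, 'fy': 463.4733778739434, 'cx': 280.85381444242523, 'cy': 210.4456893706222, 'k1': -0.14108019941579913, 'position': array([-0.7893567 , -0.82778688,  0.93092618]), 'orientation': array([-1.8719119 ,  0.90631656, -0.57079854]), 'shot': 1}
loose_bin [([264.0, 229.0], 0.86), ([190.0, 203.0], 0.85)] [([182.0, 189.0, 202.0, 206.0], 0.73), ([251.0, 207.0, 2
[... 876 characters left out ...]
127.0, 236.0], 0.81)] [([110.0, 214.0, 140.0, 251.0], 0.94), ([241.0, 199.0, 260.0, 240.0], 0.91)]
panel [([324.0, 186.0], 0.63), ([318.0, 186.0], 0.56)] 
full_bin_a [([318.0, 186.0], 0.94), ([351.0, 198.0], 0.65), ([410.0, 188.0], 0.36)] [([336.0, 174.0, 373.0, 215.0], 0.74), ([304.0, 163.0, 337.0, 197.0], 0.73)]
free_place [] 
top_groove [([325.0, 167.0], 0.92)] 
bin_neck [([135.0, 220.0], 0.75), ([248.0, 208.0], 0.63)] 
bin_leaf_tip [([248.0, 206.0], 0.83), ([133.0, 213.0], 0.73)] 
stapler_1 [([382.0, 270.0], 0.65)] 
mug_1 [([209.0, 181.0], 0.6)] 
notes [([205.0, 248.0], 0.92)] 
punch [([175.0, 214.0], 0.73), ([384.0, 270.0], 0.5)] 
staples [([409.0, 186.0], 0.64), ([173.0, 211.0], 0.39)]
```

View pics/scene0.png

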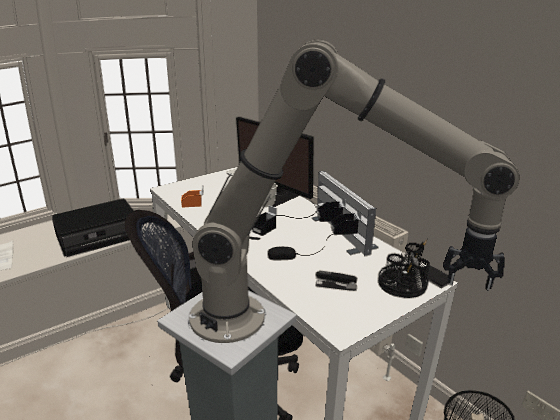

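View pics/top0.png

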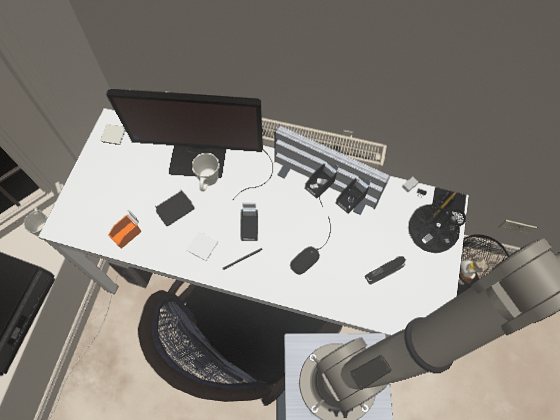

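Run:
```python
import cv2
a=cv2.imread('pics/top0.png')[140:290,90:290]; b=cv2.imread('pics/top0.png')[140:290,270:470]
cv2.imwrite('pics/c1.png',cv2.resize(a,None,fx=4,fy=4,interpolation=cv2.INTER_CUBIC))
cv2.imwrite('pics/c2.png',cv2.resize(b,None,fx=4,fy=4,interpolation=cv2.INTER_CUBIC))
```

```text
(no output)
```

View pics/c1.png

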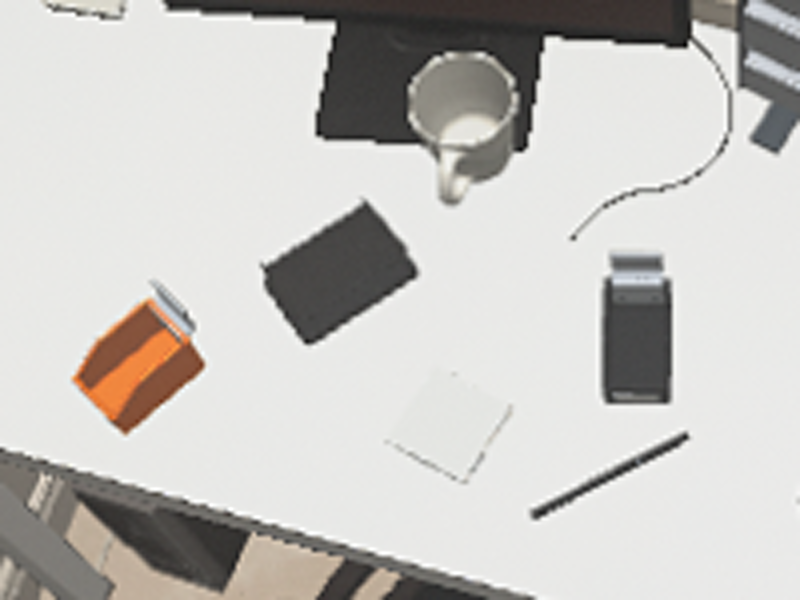

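View pics/c2.png

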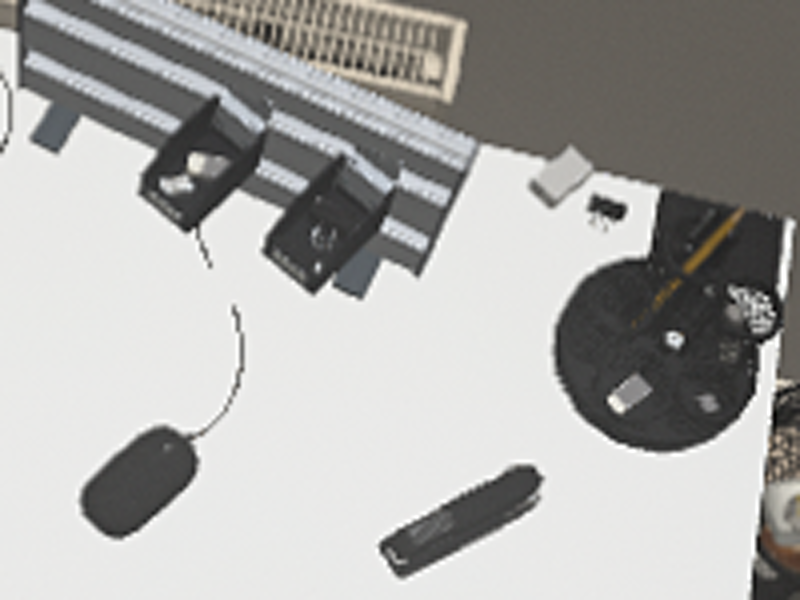

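Candidates for the loose bin in the top picture are the orange bin (124,231), a look-alike, the black bin with a steel hook standing on the desk (249,222), and the two hung bins (320,180) and (351,196). I choose the black one at (249,222). The free place is the panel's left end, near (287,155).

Run:
```python
from h import *
T=read_camera('top'); S=read_camera('scene')
def bp(p,t,near):
    return min(pinpoint(p,t),key=lambda d:np.hypot(*(np.array(d['uv'])-near)))['uv']
for t,z,nt,ns in [('loose_bin',0,(248,227),(264,229)),('bin_neck',.054,(248,208),(268,212)),('bin_leaf_tip',.088,(248,206),(272,206)),('top_groove',.136,(325,167),(340,203)),('panel',0,(320,186),(338,232)),('full_bin_a',.082,(318,186),(333,218)),('full_bin_a',.082,(351,198),(345,230)),('mug_1',0,(209,181),(266,206))]:
    for p,n in((T,nt),(S,ns)):
        u=bp(p,t,n); print(t,np.round(u,1),np.round(onz(p,u,z),4))
# panel segmentation
for d in trace(T,'panel'):
    print(d['bbox'],d['confidence'])
m=trace(T,'panel')[0]['pixels'].astype(np.uint8)*255
q=trace(T,'loose_bin')
for d in q: print(d['bbox'],d['confidence'])
im=T['pixels'].copy(); im[m>0]=(im[m>0]//2+np.array([0,120,0])).astype(np.uint8)
cv2.imwrite('pics/seg.png',cv2.resize(im[120:260,220:420],None,fx=4,fy=4,interpolation=cv2.INTER_NEAREST))
cv2.imwrite('pics/scl.png',cv2.resize(S['pixels'][160:310,230:430],None,fx=4,fy=4,interpolation=cv2.INTER_CUBIC))
```

```text
loose_bin [249.6 226.4] [0.5115 0.2743 0.    ]
loose_bin [265.4 229.3] [0.5121 0.2668 0.    ]
bin_neck [245.5 210.8] [0.5459 0.2863 0.054 ]
bin_neck [272.3 212.7] [0.5668 0.274  0.054 ]
bin_leaf_tip [247.8 206.5] [0.546  0.2771 0.088 ]
bin_leaf_tip [271. 203.] [0.5818 0.2932 0.088 ]
top_groove [327.2 169. ] [0.6598 0.014  0.136 ]
top_groove [340.2 201.3] [0.6917 0.022  0.136 ]
panel [324.  184.1] [0.6749 0.0101 0.    ]
panel [337.7 230.9] [0.6899 0.023  0.    ]
full_bin_a [319.2 186.3] [0.6234 0.0373 0.082 ]
full_bin_a [328.1 214.6] [0.6523 0.0514 0.082 ]
full_bin_a [349.4 196.6] [ 0.5844 -0.0624  0.082 ]
full_bin_a [343.2 229.8] [ 0.5802 -0.0639  0.082 ]
mug_1 [208.2 181.3] [0.6876 0.426  0.    ]
mug_1 [264.2 204.5] [0.6926 0.4245 0.    ]
[275.0, 127.2, 391.7, 216.3] 0.62
[158.0, 190.2, 194.9, 222.6] 0.36
[242.6, 199.2, 255.0, 241.6] 0.79
[110.3, 216.0, 137.1, 249.0] 0.73
```

View pics/seg.png

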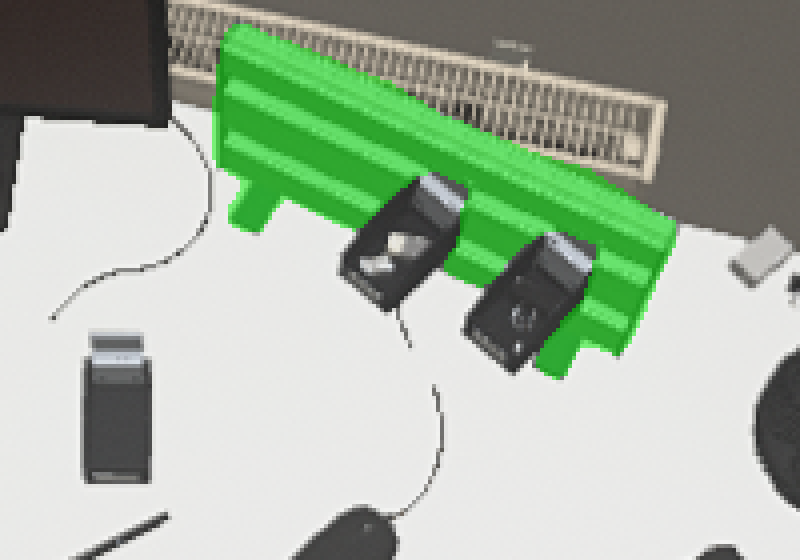

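View pics/scl.png

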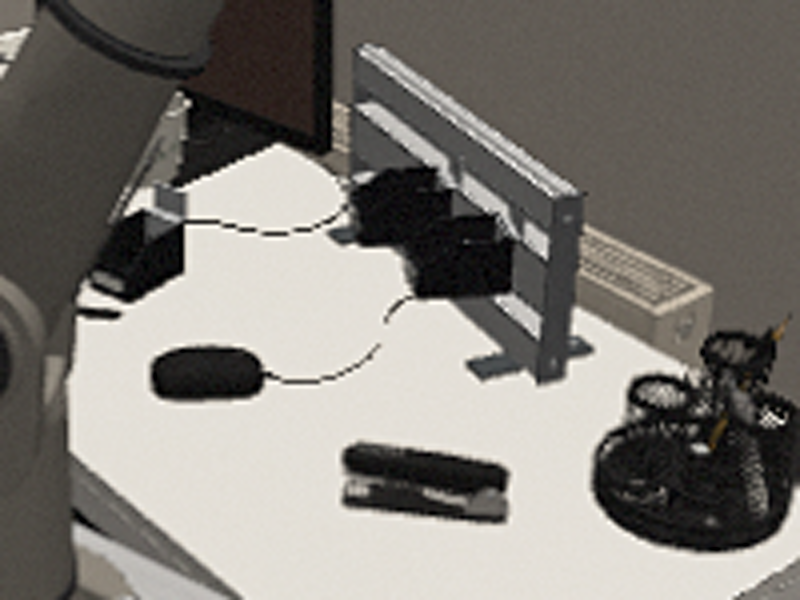

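Run:
```python
from h import *
print(bot.sense()['time_s'])
T=read_camera('top'); S=read_camera('scene'); W=read_camera('wrist')
import pickle; pickle.dump((T,S,W),open('cams.pkl','wb'))
s=bot.sense(); 
print(W['fx'],W['k1'],W['position'],W['orientation'])
Rt=rotm(s['tcp_rot']); print('cam in tool',Rt.T@(np.array(W['position'])-s['position']), Rt.T@rotm(W['orientation']))
def sv(n,p,x0,y0,x1,y1,f):
    im=cv2.resize(p['pixels'][y0:y1,x0:x1],None,fx=f,fy=f,interpolation=cv2.INTER_CUBIC)
    cv2.imwrite(f'pics/{n}.png',im)
sv('t1',T,268,122,398,222,6); sv('s1',S,312,165,390,263,6); sv('t2',T,228,190,278,250,10)
```

```text
2.55
357.52527085224864 -0.02158167896684692 [ 0.32412886 -0.59473254  0.37373545] [ 2.42322823 -1.6091292  -0.21841022]
cam in tool [ 0.06775933 -0.0010737  -0.12545642] [[-3.83846348e-04 -9.63829214e-01 -2.66520354e-01]
 [ 9.99999926e-01 -3.72493015e-04 -9.31511189e-05]
 [-9.49520054e-06 -2.66520370e-01  9.63829286e-01]]
```

View pics/t1.png

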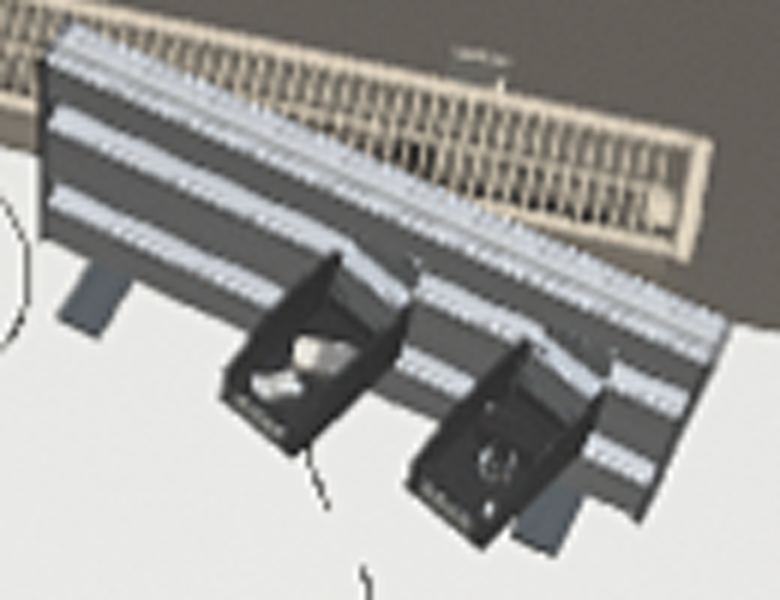

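View pics/s1.png

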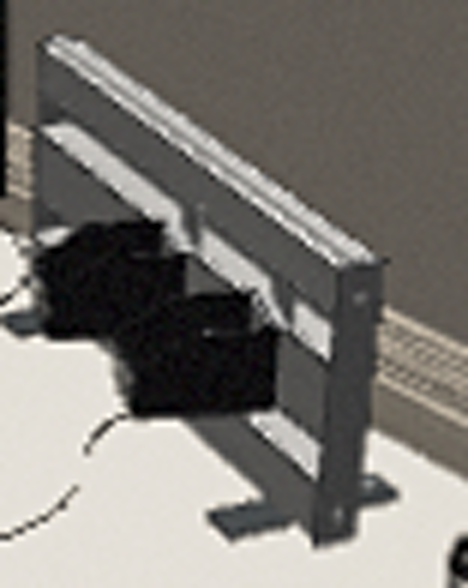

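View pics/t2.png

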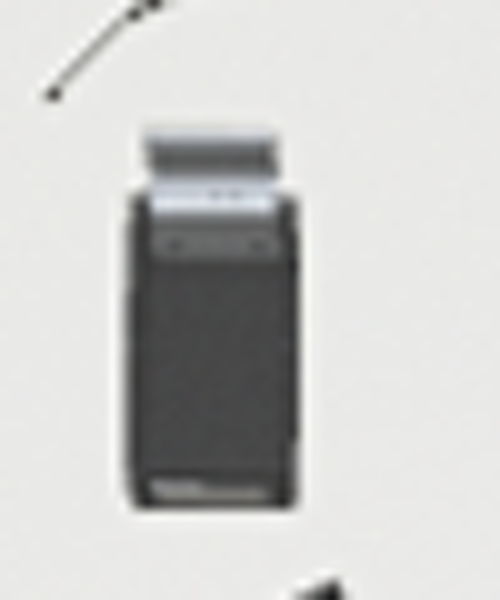

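```bash
cat > fit.py <<'E'
from h import *
import pickle
from scipy.optimize import least_squares
T,S,W=pickle.load(open('cams.pkl','rb'))
def f(off,k,x,y): return np.array([off[0]+(x+.5)/k-.5, off[1]+(y+.5)/k-.5])
def fit(pts,x0,z=0):
    def X(q,m): 
        c,s=np.cos(q[2]),np.sin(q[2]); return np.array([q[0]+c*m[0]-s*m[1],q[1]+s*m[0]+c*m[1],z+m[2]])
    r=lambda q: np.concatenate([proj(p,X(q,m))-u for p,u,m in pts])
    o=least_squares(r,x0,loss='soft_l1'); return o.x, r(o.x).reshape(-1,2)
if __name__=='__main__':
    t=lambda x,y:f((268,122),6,x,y); s=lambda x,y:f((312,165),6,x,y); b=lambda x,y:f((228,190),10,x,y)
    tp=[(T,t(42,62),(0,.195,.2)),(T,t(707,360),(0,-.195,.2)),(T,t(640,521),(0,-.195,0)),(T,t(42,236),(0,.195,0)),(T,t(730,322),(.03,-.195,.2)),(T,t(68,25),(.03,.195,.2))]
    sp=[(S,s(38,45),(0,.195,.2)),(S,s(340,265),(0,-.195,.2)),(S,s(318,545),(0,-.195,0)),(S,s(382,262),(.03,-.195,.2)),(S,s(355,533),(.03,-.195,0))]
    for P in (tp,sp,tp+sp):
        q,e=fit(P,[.67,.01,-.4]); print(q[:2].round(4),np.degrees(q[2]).round(2)); print(e.round(1).tolist())
    bt=[(T,b(145,126),(.0565,.022,.088)),(T,b(279,129),(.0565,-.022,.088)),(T,b(135,193),(.045,.028,.058)),(T,b(297,195),(.045,-.028,.058)),(T,b(133,508),(-.045,.028,0)),(T,b(298,508),(-.045,-.028,0))]
    q,e=fit(bt,[.51,.27,0]); print(q[:2].round(4),np.degrees(q[2]).round(2)); print(e.round(1).tolist())
E
python3 fit.py
```

```text
[0.6703 0.0145] -28.26
[[0.6, 0.2], [-0.0, 0.1], [-1.3, 0.1], [0.2, 2.1], [-0.3, -1.0], [0.5, -0.4]]
[0.676  0.0126] -27.9
[[-0.1, -0.3], [0.5, -0.1], [-0.7, 0.4], [0.4, -1.1], [-0.3, 0.7]]
[0.6719 0.0131] -27.9
[[0.8, 0.0], [0.5, -0.6], [-0.9, -0.6], [0.4, 1.9], [0.2, -1.7], [0.7, -0.5], [-0.7, -0.1], [-0.1, 0.2], [-1.3, 0.8], [-0.2, -0.7], [-0.9, 1.1]]
[0.5053 0.2747] -0.67
[[0.1, -0.0], [-0.0, -0.2], [-0.3, 0.2], [0.2, 0.1], [0.0, -0.1], [-0.0, 0.0]]
```

```bash
cat >> h.py <<'E'
def toolR(yaw,phi):
    """yaw deg of bin x axis, phi deg tool top leaning toward -x of bin"""
    f=np.radians(phi); c,s=np.cos(f),np.sin(f)
    M=np.array([[c,0,s],[0,-1,0],[s,0,-c]])
    return R.from_euler('z',yaw,degrees=True).as_matrix()@M
def rel(P,M,s=None):
    s=s or bot.sense(); Rt=rotm(s['tcp_rot'])
    d=Rt.T@(np.array(P)-s['position'])*1000; w=R.from_matrix(Rt.T@M).as_rotvec(degrees=True)
    print('shift',d.round(1).tolist(),'turn',w.round(2).tolist(),'|d|',np.linalg.norm(d).round(),np.linalg.norm(w).round(1))
    return d,w
E
python3 - <<'E'
from h import *
rel([.52,-.2,.34],toolR(0,30))
import pickle; T,S,W=pickle.load(open('cams.pkl','rb'))
for u in [(435,228),(384,270),(305,260)]: print(onz(T,u,0))
E
```

```text
shift [401.5, -288.8, -91.7] turn [-5.98, 29.6, 22.32] |d| 503.0 37.6
[ 0.50311608 -0.36752768  0.        ]
[ 0.35309111 -0.17415627  0.        ]
[0.38942364 0.08750003 0.        ]
```

```bash
python3 -m crank '[[50,-35,-45,0,4,2,1],[80,-55,-90,-1,8,5,1],[110,-75,-120,-2,14,10,1],[160,-110,-120,-4,20,15,1],[210,-145,-120,-5,26,20,1],[260,-185,-120,-6,30,22,1],[305,-215,-120,-6,30,22,1],[350,-250,-120,-6,30,22,1],[400,-289,-120,-6,30,22,1],[400,-289,-120,-6,30,22,1]]' 60
python3 - <<'E'
from h import *
s=bot.sense();print(s['position'],s['joint_pos'].round(2))
rel([.42,.265,.24],toolR(0,40))
E
```

```text
time_s: 3.7
position: [0.5022, -0.2279, 0.3687]
tcp_rot: [-3.031, -0.008, -0.825]
wrist_force: [0.6, -0.6, -0.2]
opening: 0.0852
[ 0.50215569 -0.22792953  0.36868632] [ 0.78 -0.02 -0.34  2.01 -0.36  0.69 -0.9 ]
shift [-133.6, -493.5, 70.0] turn [-0.11, 9.54, 0.28] |d| 516.0 9.5
```

```bash
python3 -m crank '[[0,-50,0,0,1,0,1],[0,-100,0,0,2,0,1],[-15,-150,5,0,3,0,1],[-30,-200,15,0,5,0,1],[-50,-250,25,0,7,0,1],[-70,-300,35,0,9,0,1],[-90,-350,45,0,9.5,0,1],[-110,-400,55,0,9.5,0,1],[-125,-450,65,0,9.5,0,1],[-134,-490,70,0,9.5,0,1]]'
python3 - <<'E'
from h import *
W=read_camera('wrist'); cv2.imwrite('pics/w1.png',W['pixels'])
import pickle; pickle.dump(W,open('w1.pkl','wb'))
s=bot.sense();print(s['time_s'],s['position'],s['tcp_rot'],s['joint_pos'].round(2))
for t in ['loose_bin','bin_neck','bin_leaf_tip','top_groove','full_bin_a','panel']:
  print(t,[(np.round(d['uv'],1).tolist(),round(d['confidence'],2)) for d in pinpoint(W,t)])
E
```

```text
time_s: 4.7
position: [0.4261, 0.1723, 0.2672]
tcp_rot: [2.965, 0.018, 1.038]
wrist_force: [-0.7, 0.7, 0.6]
opening: 0.0855
4.75 [0.42593558 0.17275715 0.26704411] [-2.96446286 -0.0136635  -1.03572868] [ 0.82 -0.29 -1.38  2.37  0.32  0.28 -2.47]
loose_bin [([189.9, 261.4], 0.71)]
bin_neck [([182.3, 209.5], 0.88)]
bin_leaf_tip [([176.8, 185.4], 0.94)]
top_groove [([436.2, 69.3], 0.78)]
full_bin_a [([501.6, 180.8], 0.88), ([402.3, 135.8], 0.83)]
panel []
```

View pics/w1.png

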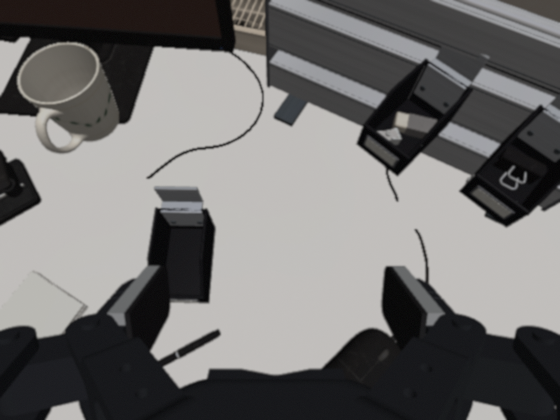

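```bash
cat > kin.py <<'E'
import numpy as np, itertools
from scipy.spatial.transform import Rotation as R
from scipy.optimize import least_squares
D=[([1.06391343,0.477818,0.02232314,1.55648221,-0.01150541,1.10929471,-0.08313194],[0.26187393,-0.62150438,0.24730038],[-3.07757681,-0.621908793,7.78584e-4])]
E
python3 - <<'E'
from h import *
s=bot.sense(); print(s['time_s']); print(s['joint_pos'].tolist(),s['position'].tolist(),s['tcp_rot'].tolist())
E
```

```text
5.05
[0.8272300854053414, -0.2932145231857832, -1.3682803334213318, 2.36941917060534, 0.29261203593378865, 0.2742146267882141, -2.440284964621033] [0.42677567480677586, 0.16940584316037796, 0.2671529775668112] [-2.9649093151952686, -0.010548798236363422, -1.0343148125624888]
```

```bash
cat > kin.py <<'E'
import numpy as np, itertools
from scipy.spatial.transform import Rotation as R
from scipy.optimize import least_squares
D=[([1.06391343,0.477818,0.02232314,1.55648221,-0.01150541,1.10929471,-0.08313194],[0.26187393,-0.62150438,0.24730038],[-3.07757681,-0.621908793,7.78584e-4],1),
([.78,-.02,-.34,2.01,-.36,.69,-.9],[0.50215569,-0.22792953,0.36868632],[-3.031,-.008,-.825],.2),
([0.8272300854053414, -0.2932145231857832, -1.3682803334213318, 2.36941917060534, 0.29261203593378865, 0.2742146267882141, -2.440284964621033],[0.42677567480677586, 0.16940584316037796, 0.2671529775668112],[-2.9649093151952686, -0.010548798236363422, -1.0343148125624888],1)]
def fk(q,sg,p):
    c1,c7,h,L1,L2,L3,a1,a2,dy,rx,ry=p
    def rz(a): return R.from_euler('z',a)
    def ry_(a): return R.from_euler('y',a)
    r=rz(sg[0]*q[0]+c1); x=np.array([0,0,h])
    r=r*ry_(sg[1]*q[1])*rz(sg[2]*q[2]); x=x+r.apply([a1,0,L1])
    r=r*ry_(sg[3]*q[3]); x=x+r.apply([a2,0,0]); r=r*rz(sg[4]*q[4]); x=x+r.apply([0,0,L2])
    r=r*ry_(sg[5]*q[5])*rz(sg[6]*q[6]+c7); x=x+r.apply([0,0,L3])
    return x,r
if __name__=='__main__':
    out=[]
    for sz in itertools.product([1,-1],repeat=4):
        for sy in [(1,1,1)]:
            sg=[sz[0],sy[0],sz[1],sy[1],sz[2],sy[2],sz[3]]
            def res(p):
                e=[]
                for q,x,rv,w in D:
                    X,r=fk(q,sg,p); e+=list((X-x)*3*w); e+=list((r.inv()*R.from_rotvec(rv)).as_rotvec()*w)
                e+=list(np.array([p[6],p[7],p[8],p[9],p[10]])*.01)
                return np.array(e)
            for c1 in (0,1.57,3.14,-1.57):
              for c7 in (0,1.57,3.14,-1.57):
                o=least_squares(res,[c1,c7,.36,.42,.4,.25,0,0,0,0,0]); out.append((o.cost,sg,o.x))
    out.sort(key=lambda a:a[0])
    for a in out[:6]: print(a[0],a[1],a[2].round(3))
E
python3 kin.py
```

```text
0.0015878597344533582 [-1, 1, -1, 1, -1, 1, -1] [-0.082  1.498  0.321  0.481  0.484  0.213  0.051  0.054  0.     0.
  0.   ]
0.0015878597344533647 [-1, 1, -1, 1, -1, 1, -1] [-0.082  1.498  0.321  0.481  0.484  0.213  0.051  0.054  0.     0.
  0.   ]
0.001587859734453368 [-1, 1, -1, 1, -1, 1, -1] [-0.082  1.498  0.321  0.481  0.484  0.213  0.051  0.054  0.     0.
  0.   ]
0.0015878597344533704 [-1, 1, -1, 1, -1, 1, -1] [-0.082 -4.785  0.321  0.481  0.484  0.213  0.051  0.054  0.     0.
  0.   ]
0.0015878597344533738 [-1, 1, -1, 1, -1, 1, -1] [-0.082  1.498  0.321  0.481  0.484  0.213  0.051  0.054  0.     0.
  0.   ]
0.001587859734453449 [-1, 1, -1, 1, -1, 1, -1] [-0.082  1.498  0.321  0.481  0.484  0.213  0.051  0.054  0.     0.
  0.   ]
```

```bash
cat > ik.py <<'E'
from kin import *
P=[-.082,1.498,.321,.481,.484,.213,.051,.054,0,0,0]; SG=[-1,1,-1,1,-1,1,-1]
lo=np.array([-2.96,-.34,-1.41,.24,-1.37,.17,-2.96])+.03; hi=np.array([2.96,2.1,1.46,2.44,4.51,1.92,2.96])-.03
from h import toolR
def ik(x,M,q0):
    def r(q):
        X,rr=fk(q,SG,P); return np.r_[(X-x)*5,(rr.inv()*R.from_matrix(M)).as_rotvec(),(q-q0)*.003]
    o=least_squares(r,np.clip(q0,lo+.001,hi-.001),bounds=(lo,hi)); X,rr=fk(o.x,SG,P)
    return o.x,np.linalg.norm(X-x)*1000,np.degrees((rr.inv()*R.from_matrix(M)).magnitude())
if __name__=='__main__':
    qc=np.array([.827,-.293,-1.368,2.369,.293,.274,-2.44])
    for nm,x,yaw,phi in [('now',(.4268,.1694,.2672),0,40),('over',(.45,.275,.15),0,40),('over20',(.45,.275,.15),0,20),('grasp',(.5,.275,.04),0,40),('grasp30',(.5,.275,.04),0,30),('grasp20',(.5,.275,.04),0,20),('gr10',(.5,.275,.04),0,10),('gr0',(.5,.275,.04),0,0)]:
        for nq,q0 in [('c',qc),('e',np.array([-.4,.3,0,1.9,0,.8,0]))]:
            q,a,b=ik(np.array(x),toolR(yaw,phi),q0); print(nm,nq,q.round(2),round(a),round(b,1))
    for phi in (45,35,20,5,-10):
        for nq,q0 in [('c',qc),('e',np.array([-.4,.3,0,1.9,0,.8,0]))]:
            q,a,b=ik(np.array([.68,.137,.13]),toolR(-28,phi),q0); print('hang',phi,nq,q.round(2),round(a),round(b,1))
E
python3 ik.py
```

```text
now c [ 0.8  -0.28 -1.33  2.39  0.29  0.21 -2.43] 0 0.0
now e [ 0.82 -0.31 -1.34  2.39  0.13  0.2  -2.29] 0 0.0
over c [-1.64  0.52  0.9   2.21  0.48  0.2  -2.93] 6 4.9
over e [-1.88  0.8   1.2   2.24 -1.34  0.2  -1.28] 1 0.5
over20 c [-0.26  0.37 -0.49  2.13  0.8   0.53 -2.93] 0 0.0
over20 e [-1.51  0.48  0.88  2.13 -0.38  0.43 -1.97] 0 0.0
grasp c [-1.35  0.76  0.65  2.03  0.44  0.2  -2.93] 13 11.4
grasp e [-1.64  1.    0.97  2.07 -1.34  0.2  -1.38] 8 6.9
grasp30 c [-1.02  0.64  0.35  2.04  0.62  0.2  -2.93] 5 4.8
grasp30 e [-1.44  0.84  0.82  2.07 -1.34  0.2  -1.19] 1 0.8
grasp20 c [-0.61  0.61 -0.05  2.02  0.78  0.3  -2.93] 0 0.0
grasp20 e [-1.23  0.73  0.64  2.02 -0.71  0.29 -1.68] 0 0.0
gr10 c [-0.07  0.73 -0.62  1.95  0.93  0.61 -2.88] 0 0.0
gr10 e [-1.08  0.69  0.53  1.95 -0.51  0.48 -1.8 ] 0 0.0
gr0 c [ 0.01  0.79 -0.7   1.87  0.72  0.76 -2.66] 0 0.0
gr0 e [-0.94  0.69  0.4   1.87 -0.41  0.67 -1.85] 0 0.0
hang 45 c [-1.16  0.83  0.86  1.84  0.26  0.23 -2.93] 0 0.0
hang 45 e [-1.34  1.07  1.14  1.84 -0.82  0.3  -2.05] 0 0.0
hang 35 c [-0.82  0.65  0.49  1.79  0.47  0.39 -2.93] 0 0.0
hang 35 e [-1.22  0.92  1.03  1.79 -0.64  0.42 -2.09] 0 0.0
hang 20 c [-0.01  0.64 -0.42  1.7   0.76  0.72 -2.93] 0 0.0
hang 20 e [-0.95  0.75  0.76  1.7  -0.41  0.63 -2.15] 0 0.0
hang 5 c [ 0.23  0.76 -0.69  1.58  0.64  0.96 -2.74] 0 0.0
hang 5 e [-0.69  0.7   0.51  1.58 -0.34  0.88 -2.14] 0 0.0
hang -10 c [ 0.29  0.86 -0.75  1.46  0.47  1.18 -2.58] 0 0.0
hang -10 e [-0.52  0.74  0.36  1.46 -0.38  1.16 -2.09] 0 0.0
```

Run:
```python
from kin import *
P=[-.082,1.498,.321,.481,.484,.213,.051,.054,0,0,0]; SG=[-1,1,-1,1,-1,1,-1]
for q,x,rv,w in D:
    X,r=fk(q,SG,P); print(((X-x)*1000).round(1), np.degrees((r.inv()*R.from_rotvec(rv)).as_rotvec()).round(2))
# generalized: offsets on joint zero
def fk2(q,p):
    return fk(np.array(q)+np.r_[0,p[11:16],0],SG,p)
def res(p):
    e=[]
    for q,x,rv,w in D:
        X,r=fk2(q,p); e+=list((X-x)*3*w); e+=list((r.inv()*R.from_rotvec(rv)).as_rotvec()*w)
    return np.r_[e,np.array(p[6:16])*.01]
o=least_squares(res,np.r_[P,np.zeros(5)]); print(o.cost,o.x.round(3))
for q,x,rv,w in D:
    X,r=fk2(q,o.x); print(((X-x)*1000).round(1), np.degrees((r.inv()*R.from_rotvec(rv)).as_rotvec()).round(2))
```

```text
[ 5.4  1.8 -0.3] [-0.   -0.01 -0.53]
[ 7.2 -9.6  4.2] [ 2.42 -0.13  0.23]
[ 0.1 -0.  -0.1] [2.92 0.11 0.49]Traceback (most recent call last):
  File "<stdin>", line 13, in <module>
    return func(*args, **kwargs)
    vector_fun = VectorFunction(
        fun_wrapped,
    ...<6 lines>...
        workers=workers
    )
    self._update_fun()
    ~~~~~~~~~~~~~~~~^^
    self.f = self.fun_wrapped(xp_copy(self.x))
             ~~~~~~~~~~~~~~~~^^^^^^^^^^^^^^^^^
    return np.atleast_1d(self.fun(x))
                         ~~~~~~~~^^^
    return self.f(x, *self.args, **self.kwargs)
           ~~~~~~^^^^^^^^^^^^^^^^^^^^^^^^^^^^^^
  File "<stdin>", line 11, in res
  File "<stdin>", line 7, in fk2
  File "kin.py", line 8, in fk
    c1,c7,h,L1,L2,L3,a1,a2,dy,rx,ry=p
    ^^^^^^^^^^^^^^^^^^^^^^^^^^^^^^^
ValueError: too many values to unpack (expected 11)
```

```bash
cat > sim.py <<'E'
from ik import *
QL=np.array([-2.96,-.34,-1.41,.24,-1.37,.17,-2.96]);QH=np.array([2.96,2.1,1.46,2.44,4.51,1.92,2.96])
def err(q,x,Rm):
    X,r=fk(q,SG,P); return np.r_[x-X,(Rm*r.inv()).as_rotvec()]
def jac(q):
    J=np.zeros((6,7));X0,r0=fk(q,SG,P)
    for i in range(7):
        d=np.array(q,float);d[i]+=1e-5;X,r=fk(d,SG,P);J[:3,i]=(X-X0)/1e-5;J[3:,i]=(r*r0.inv()).as_rotvec()/1e-5
    return J
def run(q,rows,lam=.02,kn=0.,qn=None,V=np.array([2.39,2.39,3.14,3.14,3.14,3.14,3.14])*.7):
    q=np.array(q,float);X0,R0=fk(q,SG,P);cx,cr=X0,R0
    for w in rows:
        tx=X0+R0.apply(np.array(w[:3])/1000);tr=R0*R.from_rotvec(w[3:6],degrees=True)
        d=tx-cx;n=np.linalg.norm(d);cx=cx+d*min(1,.05/max(n,1e-9))
        rv=(tr*cr.inv()).as_rotvec();n=np.linalg.norm(rv);cr=R.from_rotvec(rv*min(1,np.radians(8.59)/max(n,1e-9)))*cr
        qs=q.copy()
        for _ in range(10):
            J=jac(qs);e=err(qs,cx,cr);Ji=J.T@np.linalg.inv(J@J.T+lam**2*np.eye(6))
            dq=Ji@e
            if kn: dq+=kn*(np.eye(7)-Ji@J)@(qn-qs)
            qs=np.clip(qs+dq,QL,QH)
        dq=qs-q;k=min(1,(V*.1/np.maximum(abs(dq),1e-9)).min());q=q+k*dq
        cx,cr=fk(q,SG,P) if k<1 else (cx,cr)
    return q
if __name__=='__main__':
    m1=[[50,-35,-45,0,4,2],[80,-55,-90,-1,8,5],[110,-75,-120,-2,14,10],[160,-110,-120,-4,20,15],[210,-145,-120,-5,26,20],[260,-185,-120,-6,30,22],[305,-215,-120,-6,30,22],[350,-250,-120,-6,30,22],[400,-289,-120,-6,30,22],[400,-289,-120,-6,30,22]]
    m2=[[0,-50,0,0,1,0],[0,-100,0,0,2,0],[-15,-150,5,0,3,0],[-30,-200,15,0,5,0],[-50,-250,25,0,7,0],[-70,-300,35,0,9,0],[-90,-350,45,0,9.5,0],[-110,-400,55,0,9.5,0],[-125,-450,65,0,9.5,0],[-134,-490,70,0,9.5,0]]
    mid=(QL+QH)/2; q0=D[0][0]
    for kn,qn in [(0,None),(.05,mid),(.05,np.array(q0)),(.3,np.array(q0)),(.3,mid)]:
        a=run(q0,m1,kn=kn,qn=qn); b=run(D[1][0],m2,kn=kn,qn=qn); print(kn,a.round(2),b.round(2))
    print('true',D[1][0],np.round(D[2][0],2))
E
python3 sim.py
```

```text
0 [ 0.77 -0.01 -0.33  2.01 -0.4   0.71 -0.88] [ 1.09 -0.34 -1.41  2.37  0.03  0.17 -2.34]
0.05 [ 0.23 -0.01  0.21  2.01 -0.39  0.71 -0.89] [ 0.12 -0.09 -0.47  2.36  0.75  0.27 -2.6 ]
0.05 [ 0.74 -0.01 -0.3   2.01 -0.4   0.71 -0.88] [ 1.13 -0.34 -1.41  2.37 -0.57  0.17 -1.81]
0.3 [ 0.74 -0.01 -0.3   2.01 -0.4   0.71 -0.88] [ 1.14 -0.34 -1.41  2.37 -0.85  0.2  -1.57]
0.3 [ 0.2  -0.01  0.24  2.01 -0.39  0.71 -0.89] [ 0.03 -0.11 -0.28  2.36  0.52  0.24 -2.28]
true [0.78, -0.02, -0.34, 2.01, -0.36, 0.69, -0.9] [ 0.83 -0.29 -1.37  2.37  0.29  0.27 -2.44]
```

```bash
cat > plan.py <<'E'
from sim import *
def go(q,x,M,maxcalls=3,n=10):
    X0,R0=fk(q,SG,P); d=R0.inv().apply(np.array(x)-X0)*1000; w=(R0.inv()*R.from_matrix(M)).as_rotvec(degrees=True)
    k=0
    while k<maxcalls:
        X0,R0=fk(q,SG,P); d=R0.inv().apply(np.array(x)-X0)*1000; w=(R0.inv()*R.from_matrix(M)).as_rotvec(degrees=True)
        if np.linalg.norm(d)<3 and np.linalg.norm(w)<1: break
        q=run(q,[list(d)+list(w)]*n); k+=1
    X0,R0=fk(q,SG,P)
    return q,k,np.linalg.norm(np.array(x)-X0)*1000,np.degrees((R0.inv()*R.from_matrix(M)).magnitude())
def marg(q): return min((q-QL).min(),(QH-q).min())
def chain(q,wps,show=False):
    m=9;K=0;E=0
    for x,yaw,phi in wps:
        q,k,a,b=go(q,x,toolR(yaw,phi));K+=k;E=max(E,a/5,b)
        m=min(m,marg(q))
        if show: print(np.round(x,3),yaw,phi,q.round(2),k,round(a,1),round(b,1),'marg',round(marg(q),2))
    return q,m,K,E
qc=np.array(D[2][0])
def tail(phi): # after via: pregrasp, grasp, lift, insertion, hang
    return [((.45,.275,.16),0,phi),((.49,.275,.045),0,phi),((.47,.25,.25),0,phi),((.62,.17,.2),-28,phi-33),((.665,.147,.16),-28,phi-33),((.68,.137,.125),-28,phi)]
if __name__=='__main__':
    rng=np.random.default_rng(0);best=[]
    print('direct');chain(qc,tail(25),True)
    for i in range(60):
        nv=rng.integers(1,3)
        v=[((rng.uniform(.4,.68),rng.uniform(-.25,.3),rng.uniform(.3,.42)),rng.uniform(-60,40),rng.uniform(-25,30)) for _ in range(nv)]
        q,m,K,E=chain(qc,v)
        if E>1: continue
        q,m2,K2,E2=chain(q,tail(25))
        best.append((m2-.3*E2-.02*K,v,m2,K,K2,E2))
    best.sort(key=lambda a:-a[0])
    for b in best[:4]: print(b)
    chain(qc,best[0][1]+tail(25),True)
E
time python3 plan.py
```

```text
direct
[0.45  0.275 0.16 ] 0 25 [-0.63  0.31 -0.12  2.16  0.77  0.43 -2.96] 2 0.0 0.0 marg 0.0
[0.49  0.275 0.045] 0 25 [-0.94  0.61  0.28  2.07  0.68  0.17 -2.96] 1 1.4 0.4 marg 0.0
[0.47 0.25 0.25] 0 25 [-0.68  0.13  0.02  2.12  0.45  0.56 -2.57] 1 0.0 0.0 marg 0.32
[0.62 0.17 0.2 ] -28 -8 [-0.36  0.52  0.05  1.61 -0.13  1.12 -2.3 ] 1 0.0 0.0 marg 0.66
[0.665 0.147 0.16 ] -28 -8 [-0.32  0.63  0.06  1.51 -0.14  1.11 -2.25] 1 0.0 0.0 marg 0.71
[0.68  0.137 0.125] -28 25 [-0.65  0.62  0.34  1.73  0.24  0.52 -2.64] 1 0.0 0.0 marg 0.32
(np.float64(-0.13587457828128), [((0.5392783547365334, 0.04112168810822375, 0.39429428408565687), -18.53441506443292, 15.396596448380116)], np.float64(0.0), 1, 7, np.float64(0.38624859427093333))
(np.float64(-0.13587457828162056), [((0.6331403613429514, 0.18290406911877588, 0.3287243331591542), 27.648423081070376, -21.778758085714312)], np.float64(0.0), 1, 7, np.float64(0.38624859427206854))
(np.float64(-0.1358745782821036), [((0.4389008701536553, 0.1370821730967388, 0.39853237060735663), 38.18283228717938, 21.40848093027997)], np.float64(0.0), 1, 7, np.f
[... 222 characters left out ...]
9))
[0.539 0.041 0.394] -18.53441506443292 15.396596448380116 [ 0.68 -0.01 -0.88  1.9   0.12  1.01 -2.13] 1 0.0 0.0 marg 0.33
[0.45  0.275 0.16 ] 0 25 [-0.63  0.31 -0.12  2.16  0.77  0.43 -2.96] 2 0.0 0.0 marg 0.0
[0.49  0.275 0.045] 0 25 [-0.94  0.61  0.28  2.07  0.68  0.17 -2.96] 1 1.4 0.4 marg 0.0
[0.47 0.25 0.25] 0 25 [-0.68  0.13  0.02  2.12  0.45  0.56 -2.57] 1 0.0 0.0 marg 0.32
[0.62 0.17 0.2 ] -28 -8 [-0.36  0.52  0.05  1.61 -0.13  1.12 -2.3 ] 1 0.0 0.0 marg 0.66
[0.665 0.147 0.16 ] -28 -8 [-0.32  0.63  0.06  1.51 -0.14  1.11 -2.25] 1 0.0 0.0 marg 0.71
[0.68  0.137 0.125] -28 25 [-0.65  0.62  0.34  1.73  0.24  0.52 -2.64] 1 0.0 0.0 marg 0.32
real	3m32.342s
user	3m24.451s
sys	0m0.205s
```

```bash
python3 - <<'E' &
from plan import *
for ph in (18,22):
    chain(qc,[((.44,.275,.16),0,ph),((.486,.275,.04),0,ph),((.47,.25,.25),0,ph),((.62,.17,.2),-28,ph-35),((.665,.147,.16),-28,ph-35),((.68,.137,.125),-28,ph)],True)
E
python3 - <<'E'
import cv2
a=cv2.imread('pics/w1.png')
cv2.imwrite('pics/w1a.png',cv2.resize(a[175:315,130:230],None,fx=5,fy=4.2,interpolation=cv2.INTER_CUBIC))
cv2.imwrite('pics/w1a.png',cv2.resize(a[175:310,130:235],None,fx=4.4,fy=4.4,interpolation=cv2.INTER_CUBIC))
cv2.imwrite('pics/w1b.png',cv2.resize(a[0:140,255:415],None,fx=4,fy=4,interpolation=cv2.INTER_CUBIC))
cv2.imwrite('pics/w1c.png',cv2.resize(a[0:240,360:560],None,fx=4,fy=2.5,interpolation=cv2.INTER_CUBIC))
E
wait
```

```text
[0.44  0.275 0.16 ] 0 18 [-0.01  0.4  -0.77  2.13  0.86  0.62 -2.96] 1 0.0 0.1 marg 0.0
[0.486 0.275 0.04 ] 0 18 [-0.52  0.6  -0.16  2.03  0.83  0.35 -2.96] 1 0.0 0.0 marg 0.0
[0.47 0.25 0.25] 0 18 [-0.19  0.17 -0.47  2.07  0.39  0.69 -2.48] 1 0.0 0.0 marg 0.37
[0.62 0.17 0.2 ] -28 -17 [ 0.01  0.6  -0.39  1.54  0.02  1.26 -2.39] 1 0.0 0.0 marg 0.57
[0.665 0.147 0.16 ] -28 -17 [ 0.02  0.72 -0.36  1.43  0.05  1.26 -2.35] 1 0.0 0.0 marg 0.61
[0.68  0.137 0.125] -28 18 [-0.25  0.61 -0.11  1.68  0.46  0.67 -2.73] 1 0.0 0.0 marg 0.23
[0.44  0.275 0.16 ] 0 22 [-0.32  0.32 -0.44  2.16  0.82  0.51 -2.96] 1 0.0 0.8 marg 0.0
[0.486 0.275 0.04 ] 0 22 [-0.79  0.6   0.12  2.06  0.74  0.23 -2.96] 1 0.0 0.0 marg 0.0
[0.47 0.25 0.25] 0 22 [-0.49  0.14 -0.17  2.1   0.41  0.61 -2.52] 1 0.0 0.0 marg 0.34
[0.62 0.17 0.2 ] -28 -13 [-0.21  0.55 -0.12  1.57 -0.09  1.2  -2.32] 1 0.0 0.0 marg 0.64
[0.665 0.147 0.16 ] -28 -13 [-0.18  0.66 -0.1   1.47 -0.08  1.19 -2.28] 1 0.0 0.0 marg 0.68
[0.68  0.137 0.125] -28 22 [-0.5   0.61  0.17  1.71  0.32  0.58 -2.67] 1 0.0 0.0 marg 0.29
```

View pics/w1a.png

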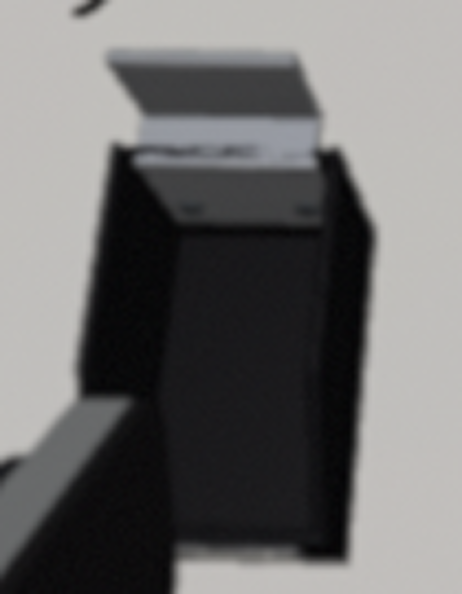

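View pics/w1b.png

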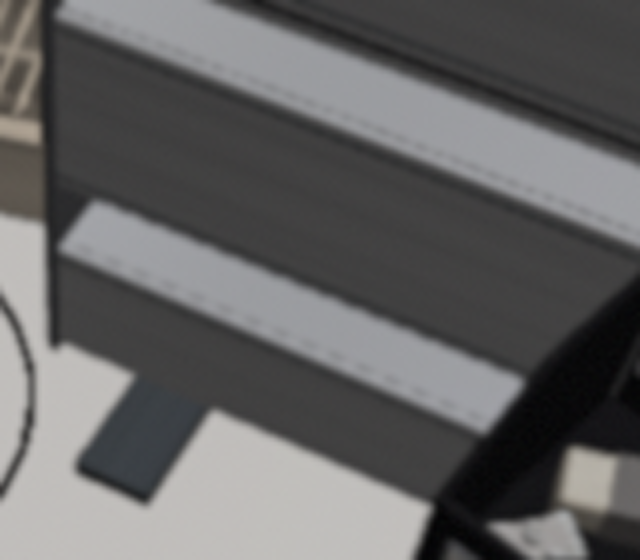

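```bash
cat > fit2.py <<'E'
from fit import *
W=pickle.load(open('w1.pkl','rb'))
b=lambda x,y:f((130,175),4.4,x,y); w=lambda x,y:f((255,0),4,x,y)
bt=[(W,b(108,50),(.0565,.022,.088)),(W,b(297,54),(.0565,-.022,.088)),(W,b(118,148),(.045,.028,.058)),(W,b(338,152),(.045,-.028,.058)),(W,b(347,560),(-.045,-.028,0)),(W,b(375,235),(.045,-.028,0)),(W,b(318,118),(.0525,-.022,.058)),(W,b(140,116),(.0525,.022,.058))]
q,e=fit(bt,[.51,.27,0]); print('bin',q[:2].round(4),np.degrees(q[2]).round(2)); print(e.round(1).tolist())
pw=onz(W,w(57,14),.136),onz(W,w(640,245),.136); print('groove edge',pw, np.degrees(np.arctan2(*(pw[0]-pw[1])[[0,1]])))
p0=onz(W,w(57,345),0),onz(W,w(435,500),0); print('bottom',p0,np.degrees(np.arctan2(*(p0[0]-p0[1])[[0,1]])))
th=-np.arctan2(*(pw[0]-pw[1])[[0,1]]); n=np.array([np.cos(th),np.sin(th)])
print('face offset',[float(v[:2]@n) for v in pw+p0]); t=np.array([-n[1],n[0]]); print('left end',[float(v[:2]@t) for v in (pw[0],p0[0])])
pq=np.array([.672,.0131]); thp=np.radians(-27.9); n=np.array([np.cos(thp),np.sin(thp)]);t=np.array([-n[1],n[0]]);print('prior',pq@n,pq@t+.195)
E
python3 fit2.py
```

```text
bin [0.5058 0.2748] -0.54
[[-0.8, -0.6], [0.0, -0.7], [-1.6, -0.5], [0.7, -0.4], [0.1, 1.5], [0.5, -0.2], [0.4, 0.8], [0.0, 0.5]]
groove edge (array([0.76577088, 0.1834817 , 0.136     ]), array([0.68304058, 0.03401873, 0.136     ])) 28.96527385494999
bottom (array([ 7.71917461e-01,  1.85254734e-01, -5.55111512e-17]), array([0.7050769 , 0.05312655, 0.        ])) 26.83378368777091
face offset [0.5811267749997638, 0.5811267749997638, 0.5856458591507184, 0.5911531174925234]
left end [0.531377680742486, 0.5359055992813319]
prior 0.5877606228527885 0.5210261649372672
```

Run:
```python
from h import *
rel([.4485,.2748,.133],toolR(-.6,22))
```

```text
shift [-65.8, -105.4, 118.9] turn [-0.46, -16.46, 0.88] |d| 172.0 16.5
```

```bash
python3 -m crank '[[-10,-40,10,0,-8,0.5,1],[-20,-70,30,-0.4,-16.5,0.9,1],[-35,-95,60,-0.4,-16.5,0.9,1],[-50,-105,90,-0.4,-16.5,0.9,1],[-66,-105,119,-0.4,-16.5,0.9,1],[-66,-105,119,-0.4,-16.5,0.9,1],[-66,-105,119,-0.4,-16.5,0.9,1],[-66,-105,119,-0.4,-16.5,0.9,1],[-66,-105,119,-0.4,-16.5,0.9,1],[-66,-105,119,-0.4,-16.5,0.9,1]]'
python3 - <<'E'
from h import *
s=bot.sense();print(s['joint_pos'].round(2))
rel([.486,.2748,.040],toolR(-.6,22))
E
```

```text
time_s: 6.05
position: [0.4439, 0.2656, 0.1433]
tcp_rot: [-3.081, 0.024, -0.567]
wrist_force: [-0.4, -0.6, -0.5]
opening: 0.0849
[-0.81  0.26 -0.01  2.24  0.62  0.46 -2.94]
shift [2.5, -8.6, 111.6] turn [-0.55, 1.16, -0.39] |d| 112.0 1.3
```

```bash
python3 -m crank '[[2,-9,10,-0.5,1.2,-0.4,1],[2,-9,20,-0.5,1.2,-0.4,1],[2,-9,30,-0.5,1.2,-0.4,1],[2,-9,40,-0.5,1.2,-0.4,1],[2,-9,45,-0.5,1.2,-0.4,1],[2,-9,50,-0.5,1.2,-0.4,1],[2,-9,50,-0.5,1.2,-0.4,1],[2,-9,50,-0.5,1.2,-0.4,1],[2,-9,50,-0.5,1.2,-0.4,1],[2,-9,50,-0.5,1.2,-0.4,1]]'
python3 - <<'E'
from h import *
W=read_camera('wrist'); cv2.imwrite('pics/w2.png',W['pixels'])
import pickle; pickle.dump(W,open('w2.pkl','wb'))
s=bot.sense();print(s['joint_pos'].round(2))
rel([.486,.2748,.040],toolR(-.6,22))
E
```

```text
time_s: 7.05
position: [0.4638, 0.2749, 0.0977]
tcp_rot: [3.083, -0.016, 0.601]
wrist_force: [-0.2, -0.6, -0.0]
opening: 0.0854
[-1.04  0.39  0.28  2.25  0.61  0.3  -2.95]
shift [-1.0, 0.0, 61.8] turn [-0.08, -0.06, -0.01] |d| 62.0 0.1
```

View pics/w2.png

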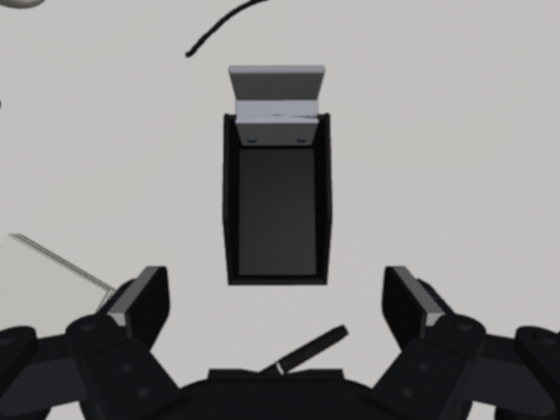

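```bash
python3 -m crank '[[-1,0,20,0,0,0,1],[-1,0,40,0,0,0,1],[-1,0,62,0,0,0,1],[-1,0,62,0,0,0,1],[-1,0,62,0,0,0,1],[-1,0,62,0,0,0,-1],[-1,0,62,0,0,0,-1],[-1,0,62,0,0,0,-1],[-1,0,62,0,0,0,-1],[-1,0,62,0,0,0,-1]]' 60
python3 - <<'E'
from h import *
W=read_camera('wrist'); cv2.imwrite('pics/w3.png',W['pixels'])
import pickle; pickle.dump(W,open('w3.pkl','wb'))
s=bot.sense();print(s['joint_pos'].round(2),s['position'],s['wrist_force'])
rel([.486,.2748,.040],toolR(-.6,22))
E
```

```text
time_s: 8.1
position: [0.4873, 0.2763, 0.0442]
tcp_rot: [3.082, -0.017, 0.593]
wrist_force: [-3.1, -1.8, 8.3]
opening: 0.0551
[-1.05  0.53  0.34  2.22  0.62  0.17 -2.96] [0.48724471 0.27633998 0.04415392] [-3.56270555 -1.17108288  9.21279621]
shift [-2.7, 1.6, 3.4] turn [0.06, 0.2, -0.03] |d| 5.0 0.2
```

View pics/w3.png

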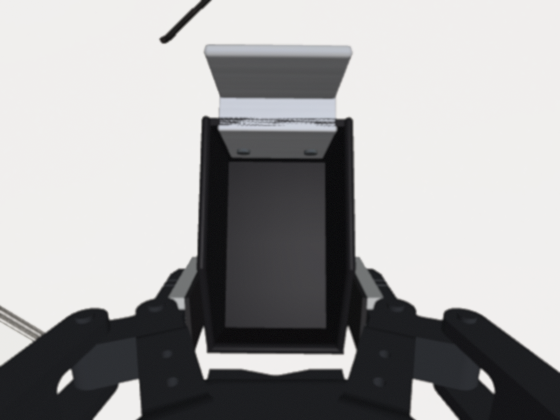

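```bash
cat > fit3.py <<'E'
from fit import *
W=pickle.load(open('w3.pkl','rb'))
bt=[(W,np.array(u,float),m) for u,m in [((205,46),(.0565,.022,.088)),((352,46.5),(.0565,-.022,.088)),((203,118),(.045,.028,.058)),((353,118),(.045,-.028,.058)),((207,352),(-.045,.028,0.0)),((343,352),(-.045,-.028,0.0)),((220,97),(.0525,.022,.058)),((335,97),(.0525,-.022,.058))]]
q,e=fit(bt,[.51,.27,0]); print('bin',q[:2].round(4),np.degrees(q[2]).round(2)); print(e.round(1).tolist())
E
python3 fit3.py
```

```text
bin [0.5061 0.2763] -0.67
[[-1.9, -1.6], [2.1, -2.0], [-0.7, 1.7], [0.4, 1.7], [14.7, -18.2], [-10.4, -18.3], [-1.1, 3.3], [1.9, 3.3]]
```

```bash
sed -i 's/(-.045,.028,0.0)/(-.045,.028,.034)/;s/(-.045,-.028,0.0)/(-.045,-.028,.034)/' fit3.py
cat >> fit3.py <<'E'
for z in (-.003,.0,.003):
    q,e=fit(bt,[.51,.27,0],z); print(z,q[:2].round(4),np.degrees(q[2]).round(2),(e**2).sum().round(1),e.round(1).tolist())
E
python3 fit3.py
python3 - <<'E'
from h import *
s=bot.sense(); print(s['time_s'],R.from_rotvec(s['tcp_rot']).as_matrix().round(3).tolist(), s['wrist_force'])
E
```

```text
bin [0.5065 0.2768] -1.17
[[-1.9, -3.6], [2.0, -2.8], [-1.0, -0.1], [0.1, 1.2], [0.1, -0.8], [0.6, 0.4], [-1.3, 1.6], [1.6, 2.7]]
-0.003 [0.5075 0.2768] -1.12 71.0 [[0.1, -0.9], [-0.3, -0.2], [0.7, 0.3], [-1.7, 1.5], [1.7, -5.1], [-0.6, -4.1], [-0.0, 2.5], [0.2, 3.4]]
0.0 [0.5065 0.2768] -1.17 46.0 [[-1.9, -3.6], [2.0, -2.8], [-1.0, -0.1], [0.1, 1.2], [0.1, -0.8], [0.6, 0.4], [-1.3, 1.6], [1.6, 2.7]]
0.003 [0.5058 0.2769] -0.94 196.4 [[-5.0, -6.8], [3.4, -6.6], [-3.3, -0.8], [1.3, -0.1], [-0.9, 3.6], [2.4, 4.2], [-3.3, 0.4], [2.4, 1.0]]
8.15 [[0.928, -0.011, 0.371], [-0.01, -1.0, -0.005], [0.371, 0.001, -0.928]] [-3.56270555 -1.17108288  9.21279621]
```

```bash
cat > ins.py <<'E'
import numpy as np
BIN=[(-45,45,0,34),(0,45,0,58),(45,56.5,54,58),(52.5,56.5,54,88)]
OBS=[(0,4,162,200),(0,30,0,136),(4,30,190,200),(26,30,0,200)]
def per(b,s=.5):
    x0,x1,z0,z1=b; xs=np.arange(x0,x1+.01,s); zs=np.arange(z0,z1+.01,s)
    return np.r_[np.c_[xs,0*xs+z0],np.c_[xs,0*xs+z1],np.c_[0*zs+x0,zs],np.c_[0*zs+x1,zs]]
def sdf(p,b):
    dx=np.maximum(b[0]-p[:,0],p[:,0]-b[1]); dz=np.maximum(b[2]-p[:,1],p[:,1]-b[3])
    return np.where((dx>0)|(dz>0),np.hypot(np.maximum(dx,0),np.maximum(dz,0)),np.maximum(dx,dz))
BP=np.concatenate([per(b,2) for b in BIN]); OP=np.concatenate([per(b,2) for b in OBS]); OP=OP[OP[:,1]>60]
def clr(x,z,th):
    """x,z: bin origin in panel frame mm, th deg front up"""
    t=np.radians(th); M=np.array([[np.cos(t),np.sin(t)],[-np.sin(t),np.cos(t)]])
    a=BP@M.T+[x,z]; m=min(sdf(a,o).min() for o in OBS)
    c=(OP-[x,z])@M; return min(m,min(sdf(c,b).min() for b in BIN))
def neck(x,z,th,p=(45,54)):
    t=np.radians(th); return x+np.cos(t)*p[0]+np.sin(t)*p[1], z-np.sin(t)*p[0]+np.cos(t)*p[1]
def org(nx,nz,th,p=(45,54)):
    a,b=neck(0,0,th,p); return nx-a,nz-b
if __name__=='__main__':
    # param by neck point (nx,nz): search best clearance for each th
    for th in (0,3,6,10,15,20,25,28,30,33,36,39,42):
        best=max(((clr(*org(nx,nz,th),th),nx,nz) for nx in np.arange(-14,6,1) for nz in np.arange(134,156,1)),key=lambda a:a[0])
        print(th,'best in',best)
    # entry: for each th, sliding along x with given nz: min clearance as nx from -50 to best
    for th in (30,33,36,39,42):
        r=[]
        for nz0 in np.arange(130,160,1):
            cs=[clr(*org(nx,nz0,th),th) for nx in np.arange(-50,-1,1)]
            r.append((min(cs[:48]),nz0,max((nx for nx,c in zip(np.arange(-50,-1,1),cs) if c<1),default=None)))
        print(th,max(r,key=lambda a:a[0]))
E
python3 ins.py
```

```text
0 best in (np.float64(2.5), np.int64(-14), np.int64(134))
3 best in (np.float64(2.415946719452691), np.int64(-2), np.int64(144))
6 best in (np.float64(3.1007955768051687), np.int64(-2), np.int64(147))
10 best in (np.float64(4.022227969263781), np.int64(-2), np.int64(148))
15 best in (np.float64(5.1384429827193685), np.int64(-3), np.int64(145))
20 best in (np.float64(6.066768351754803), np.int64(-3), np.int64(146))
25 best in (np.float64(5.682503842780648), np.int64(-5), np.int64(147))
28 best in (np.float64(5.601077027962248), np.int64(-6), np.int64(147))
30 best in (np.float64(5.25), np.int64(-7), np.int64(147))
33 best in (np.float64(5.06089967486529), np.int64(-8), np.int64(148))
36 best in (np.float64(5.211772605220304), np.int64(-9), np.int64(148))
39 best in (np.float64(4.87995911203584), np.int64(-10), np.int64(148))
42 best in (np.float64(5.051525500504248), np.int64(-11), np.int64(149))
30 (np.float64(-1.772758664047828), np.int64(140), np.int64(-2))
33 (np.float64(-1.8375612781167092), np.int64(142), np.int64(-2))
36 (np.float64(-1.9476739642438048), np.int64(141), np.int64(-2))
39 (np.float64(-1.7030597566632366), np.int64(142), np.int64(-2))
42 (np.float64(-1.7033938908087833), np.int64(142), np.int64(-2))
```

```bash
cat > wp.py <<'E'
from ins import *
import heapq
NX=np.arange(-50,3,1);NZ=np.arange(124,160,1);TH=np.arange(0,46,3)
C=np.array([[[clr(*org(a,b,t),t) for t in TH] for b in NZ] for a in NX]); np.save('C.npy',C)
def widest(s,g):
    best={s:C[s]};pq=[(-C[s],0,s,None)];par={}
    while pq:
        c,l,u,p=heapq.heappop(pq)
        if u in par: continue
        par[u]=p
        if u==g: break
        for d in np.ndindex(3,3,3):
            v=tuple(np.array(u)+np.array(d)-1)
            if any(v[i]<0 or v[i]>=C.shape[i] for i in range(3)) or v in par: continue
            cc=round(min(-c,C[v],4.),1); heapq.heappush(pq,(-cc,l+1,v,u))
    path=[];u=g
    while u: path.append(u);u=par[u]
    return path[::-1]
i=lambda a,b,t:(int(np.where(NX==a)[0][0]),int(np.where(NZ==b)[0][0]),int(np.where(TH==t)[0][0]))
for g in [(-2,138,0),(-2,144,3),(-2,147,9)]:
    p=widest(i(-50,140,36),i(*g)); print(g,'min',min(C[u] for u in p[:-1]).round(2))
    print([(int(NX[u[0]]),int(NZ[u[1]]),int(TH[u[2]]),round(float(C[u]),1)) for u in p])
E
python3 wp.py
```

```text
(-2, 138, 0) min 1.66
[(-50, 140, 36, 20.7), (-49, 139, 33, 20.9), (-48, 138, 30, 21.0), (-47, 137, 27, 21.3), (-46, 136, 24, 21.7), (-45, 135, 21, 22.1), (-44, 134, 18, 22.6), (-43, 133, 15, 23.1), (-42, 132, 12, 23.7), (-41, 131, 9, 24.3), (-40, 130, 6, 25.0), (-39, 129, 3, 25.7), (-38, 128, 0, 26.5), (-37, 127, 0, 25.5), (-36, 126, 0, 24.5), (-35, 125, 0, 23.5), (-34, 124, 0, 22.5), (-33, 124, 0, 21.5), (-32, 124, 3, 19.3), (-31, 124, 6, 16.9), (-30, 125, 9, 14.3), (-29, 126, 12, 11.9), (-28, 127, 15, 9.6), (-27, 128, 18, 7.6), (-26, 129, 21, 6.2), (-25, 130, 24, 5.4), (-24, 131, 27, 4.5), (-23, 132, 30, 4.3), (-22, 133, 33, 4.6), (-21, 134, 36, 4.3), (-20, 135, 36, 4.1), (-19, 136, 36, 3.9), (-18, 137, 36, 3.7), (-17, 138, 36, 3.4), (-16, 139, 33, 3.3), (-15, 140, 33, 3.3), (-14, 141, 33, 3.0), (-13, 142, 30, 2.8), (-12, 143, 30, 2.4), (-11, 144, 27, 2.3), (-10, 143, 24, 2.3), (-9, 143, 21, 2.2), (-8, 143, 18, 2.0), (-7, 143, 15, 1.8), (-6, 143, 12, 1.7), (-5, 142, 9, 1.7), (-4, 141, 6, 1.7), (-3, 140, 3, 1.7), (-3, 139, 3, 1.7), (-2, 138, 0, 1.5)]
(-2, 144, 3) min 2.52
[(-50, 14
[... 1456 characters left out ...]
124, 6, 19.8), (-33, 125, 9, 17.1), (-32, 126, 12, 14.6), (-31, 127, 15, 12.2), (-30, 128, 18, 10.0), (-29, 129, 21, 8.1), (-28, 130, 24, 6.7), (-27, 131, 27, 5.9), (-26, 132, 30, 5.0), (-25, 133, 33, 4.6), (-24, 134, 36, 4.9), (-23, 135, 39, 5.3), (-22, 136, 39, 4.5), (-21, 137, 39, 4.0), (-20, 138, 39, 4.0), (-19, 139, 39, 4.1), (-18, 140, 39, 4.2), (-17, 141, 39, 4.4), (-16, 142, 39, 4.5), (-15, 143, 39, 4.6), (-14, 144, 39, 4.4), (-13, 145, 39, 4.3), (-12, 146, 36, 4.0), (-11, 147, 36, 4.2), (-10, 147, 36, 4.3), (-9, 147, 33, 4.7), (-9, 146, 30, 4.2), (-8, 146, 27, 4.1), (-7, 145, 24, 4.3), (-6, 145, 21, 4.3), (-5, 144, 18, 4.4), (-4, 145, 15, 4.2), (-3, 146, 12, 4.0), (-2, 147, 9, 3.7)]
```

```bash
cat > pose.py <<'E'
from h import *
import json
PAN=json.load(open('panel.json'))  # x,y,yaw(deg), dz
G=dict(tx=-.019,tz=.044,phi=21.8,ty=0.0,yaw=0.0)
def target(nx,nz,th,y=115.,yawoff=0):
    """neck point (mm, panel frame), bin tilt th -> TCP pos, R"""
    yaw=PAN['yaw']+yawoff
    t=np.radians(th); c,s=np.cos(t),np.sin(t)
    vx,vz=G['tx']-.045,G['tz']-.054
    px=nx/1000+c*vx+s*vz; pz=nz/1000-s*vx+c*vz+PAN.get('dz',0)
    w=np.radians(PAN['yaw']); X=np.array([np.cos(w),np.sin(w),0]);Y=np.array([-np.sin(w),np.cos(w),0])
    p=np.array([PAN['x'],PAN['y'],0])+px*X+(y/1000+G['ty'])*Y+np.array([0,0,pz])
    return p,toolR(yaw,G['phi']-th)
E
echo '{"x":0.672,"y":0.0131,"yaw":-28.0}' > panel.json
python3 - <<'E'
from pose import *
s=bot.sense()
rel(s['position']+np.array([0,0,.1]),toolR(-.6,21.8))
p,M=target(-80,150,15); print(p); rel(p,M)
E
```

```text
shift [37.1, 0.1, -92.8] turn [0.06, 0.0, -0.03] |d| 100.0 0.1
[0.59848503 0.18243416 0.15690516]
shift [146.1, 92.7, -62.9] turn [-6.74, -14.72, 26.58] |d| 184.0 31.1
```

```bash
python3 -m crank '[[7,0,-18,0,0,0,-1],[18,0,-46,0,0,0,-1],[32,0,-80,0,0,0,-1],[42,5,-100,-1,-2,4,-1],[65,25,-95,-2,-4,9,-1],[90,45,-85,-3,-7,14,-1],[115,65,-76,-5,-10,19,-1],[135,83,-67,-6,-13,24,-1],[146,93,-63,-6.7,-14.7,26.6,-1],[146,93,-63,-6.7,-14.7,26.6,-1]]'
python3 - <<'E'
from h import *
import pickle
s=bot.sense();print(s['time_s'],s['position'],s['joint_pos'].round(2),s['wrist_force'])
W=read_camera('wrist'); T=read_camera('top'); S=read_camera('scene')
pickle.dump((W,T,S,bot.sense()),open('w4.pkl','wb'))
cv2.imwrite('pics/w4.png',W['pixels'])
cv2.imwrite('pics/t4.png',cv2.resize(T['pixels'][120:230,230:400],None,fx=4.6,fy=4.6,interpolation=cv2.INTER_CUBIC))
cv2.imwrite('pics/s4.png',cv2.resize(S['pixels'][150:270,250:400],None,fx=5,fy=5,interpolation=cv2.INTER_CUBIC))
E
```

```text
time_s: 9.15
position: [0.6008, 0.1787, 0.1575]
tcp_rot: [3.013, -0.762, 0.182]
wrist_force: [-0.4, -0.4, -2.0]
opening: 0.0546
9.15 [0.60080364 0.17867536 0.15745442] [-0.53  0.46  0.13  1.83  0.06  0.78 -2.53] [-0.42475679 -0.4494541  -1.99320975]
```

View pics/w4.png

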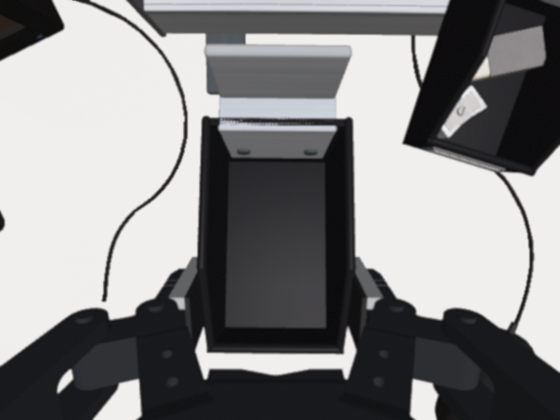

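View pics/t4.png

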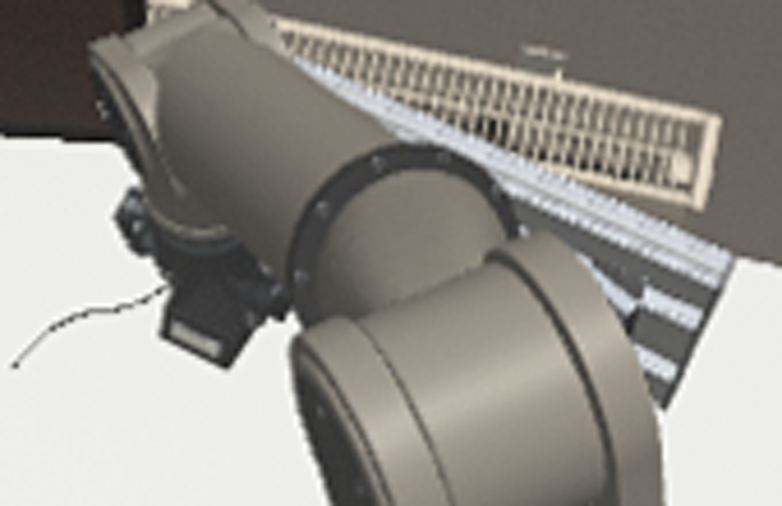

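View pics/s4.png

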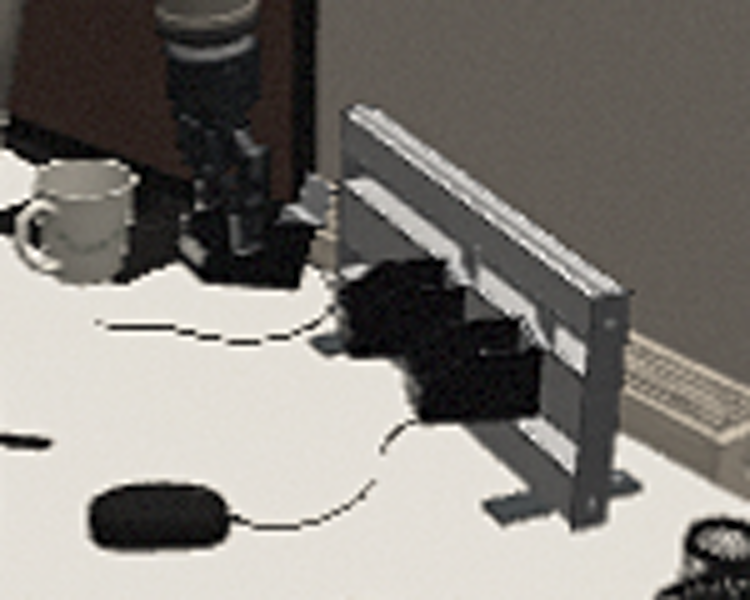

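Run:
```python
import pickle,cv2,numpy as np
from h import onz,R
W,T,S,s=pickle.load(open('w4.pkl','rb'))
cv2.imwrite('pics/w4a.png',cv2.resize(W['pixels'][0:60,120:320],None,fx=4,fy=4,interpolation=cv2.INTER_CUBIC))
cv2.imwrite('pics/w4b.png',cv2.resize(W['pixels'][0:180,390:560],None,fx=4,fy=3.3,interpolation=cv2.INTER_CUBIC))
a=onz(W,(165,35),0);b=onz(W,(441,34.5),0)
th=-np.arctan2(*(a-b)[[0,1]]);n=np.array([np.cos(th),np.sin(th)]);t=np.array([-n[1],n[0]])
print(a,b,np.degrees(th),a[:2]@n,a[:2]@t)
M=R.from_rotvec(s['tcp_rot']).as_matrix(); print('tool yaw',np.degrees(np.arctan2(M[1,0],M[0,0])),'phi',np.degrees(np.arcsin(M[0:2,2]@M[0:2,0]/np.linalg.norm(M[:2,0]))), M[:,1])
```

```text
[0.76844506 0.18578332 0.        ] [ 0.66790228 -0.00156633  0.        ] -28.220608806802993 0.5892516857378736 0.5270727668730253
tool yaw -27.916076208646995 phi 6.769012459902896 [-4.68108293e-01 -8.83670860e-01 -6.61389296e-04]
```

View pics/w4a.png

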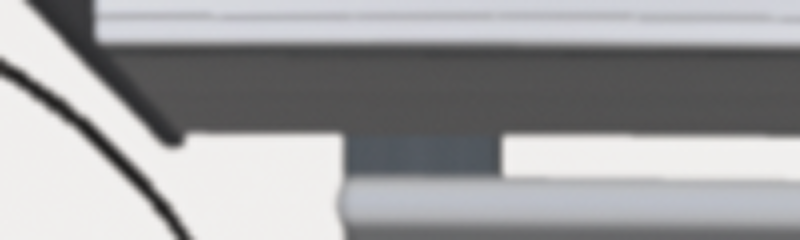

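View pics/w4b.png

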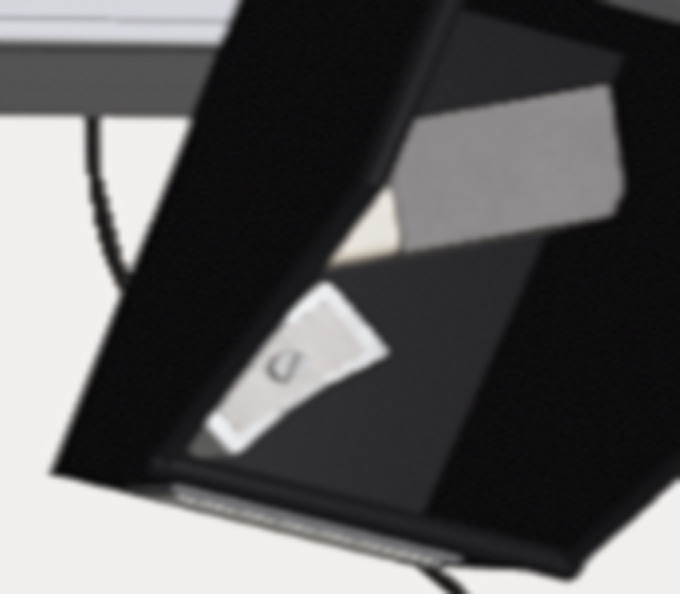

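Run:
```python
from h import *
rel([.572,.196,.20],toolR(-28,37))
```

```text
shift [-23.1, 0.2, -46.3] turn [-0.07, 30.23, 0.07] |d| 52.0 30.2
```

```bash
python3 -m crank '[[-5,0,-12,0,8,0,-1],[-12,0,-24,0,16,0,-1],[-18,0,-36,0,23,0,-1],[-23,0,-46,0,30,0,-1],[-23,0,-46,0,30,0,-1],[-23,0,-46,0,30,0,-1],[-23,0,-46,0,30,0,-1],[-23,0,-46,0,30,0,-1],[-23,0,-46,0,30,0,-1],[-23,0,-46,0,30,0,-1]]'
python3 - <<'E'
from h import *
import pickle
s=bot.sense();print(s['time_s'],s['position'],s['joint_pos'].round(2),s['wrist_force'])
W=read_camera('wrist')
pickle.dump((W,bot.sense()),open('w5.pkl','wb'))
cv2.imwrite('pics/w5.png',W['pixels'])
cv2.imwrite('pics/w5a.png',cv2.resize(W['pixels'][0:140,110:310],None,fx=4,fy=4,interpolation=cv2.INTER_CUBIC))
cv2.imwrite('pics/w5b.png',cv2.resize(W['pixels'][0:140,310:510],None,fx=4,fy=4,interpolation=cv2.INTER_CUBIC))
E
```

```text
time_s: 10.3
position: [0.5728, 0.1941, 0.1993]
tcp_rot: [2.761, -0.692, 0.914]
wrist_force: [-0.1, 0.4, -1.4]
opening: 0.0551
10.3 [0.57278837 0.19409541 0.19927256] [-1.5   0.53  1.02  2.12  0.3   0.43 -2.94] [-0.13864836  0.37735355 -1.37934942]
```

View pics/w5.png

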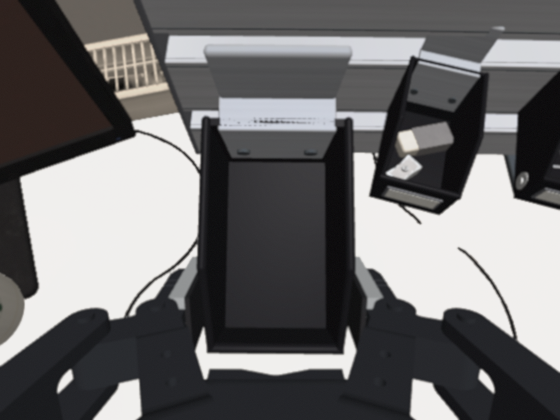

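View pics/w5a.png

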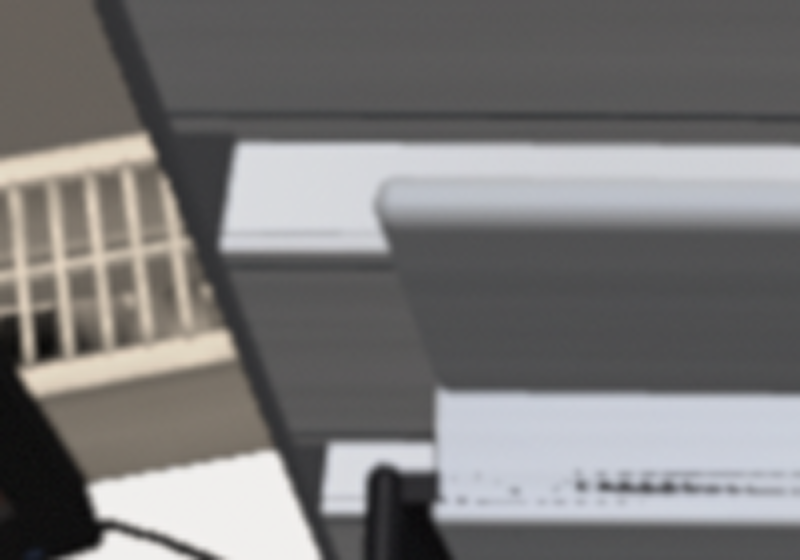

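View pics/w5b.png

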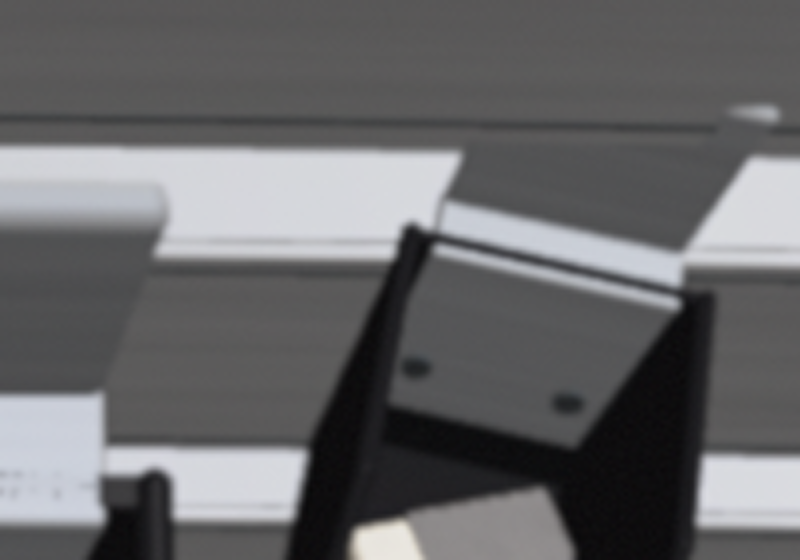

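```bash
cat > fit5.py <<'E'
from fit import *
W,s=pickle.load(open('w5.pkl','rb'))
a=lambda x,y:f((110,0),4,x,y); b=lambda x,y:f((310,0),4,x,y)
# line constraints: (pix, x,z) with free y ; point constraints
L=[(a(225,252),0,.136),(a(380,253),0,.136),(b(170,258),0,.136),(b(380,262),0,.136),(b(790,268),0,.136),
   (a(180,118),0,.162),(a(600,117),0,.162),(b(100,119),0,.162),(b(650,127),0,.162),(b(790,131),0,.162),
   (a(237,142),.026,.136),(a(700,144),.026,.136),(b(300,150),.026,.136),(b(440,153),.026,.136),(b(780,157),.026,.136)]
Yp=[(a(205,250),(0,.195,.136)),(a(100,0),(0,.195,.188)), (b(415,228),(-.002,.028,.140)),(b(712,292),(-.002,-.028,.140))]
def X(q,m):
    c,sn=np.cos(q[2]),np.sin(q[2]); return np.array([q[0]+c*m[0]-sn*m[1],q[1]+sn*m[0]+c*m[1],q[3]+m[2]])
def lineres(q,u,x,z):
    p0=proj(W,X(q,(x,-.1,z)));  # local: intersect y by column
    ys=np.linspace(-.2,.25,200); P=np.array([proj(W,X(q,(x,y,z))) for y in ys]); o=np.argsort(P[:,0])
    return np.interp(u[0],P[o,0],P[o,1])-u[1]
def solve(freez,use=None,wy=1):
    def r(p):
        q=np.r_[p[:3],p[3] if freez else 0]
        e=[lineres(q,*l) for l in L]
        for u,m in Yp: e+=list((proj(W,X(q,m))-u)*[wy,0.0])
        return np.array(e)
    o=least_squares(r,[.672,.013,-.49,0][:4 if freez else 3],loss='soft_l1'); return o.x,r(o.x)
if __name__=='__main__':
  for fz in (0,1):
    q,e=solve(fz); print(q[:2].round(4),np.degrees(q[2]).round(2),q[3:]); print(e.round(1).tolist())
    w=q[2]; n=np.array([np.cos(w),np.sin(w)]); t=np.array([-n[1],n[0]]); print('off',q[:2]@n,q[:2]@t)
E
python3 fit5.py
```

```text
[0.6727 0.0145] -28.77 []
[-1.0, -1.1, -1.2, -1.5, -1.3, 3.6, 4.2, 4.3, 4.4, 4.1, 0.1, 0.1, -0.3, -0.5, 0.1, 1.8, -0.0, 3.0, -0.0, -21.3, 0.0, -18.4, -0.0]
off 0.5826947148601417 0.3365408603502709
[0.6587 0.0168] -28.84 [0.01310184]
[-0.3, -0.4, -0.3, -0.6, -0.3, 2.1, 2.8, 3.0, 3.2, 3.0, -1.0, -0.9, -1.2, -1.4, -0.8, 0.8, 0.0, -0.4, -0.0, -6.1, 0.0, 2.0, -0.0]
off 0.5689227726133238 0.3324044962147335
```

```bash
cat >> fit5.py <<'E'
  print('---')
  L=[(u,x,z) for u,x,z in L if z==.136 and x==0]+[(u,0,.162) for u,x,z in L if x>0]
  Yp=Yp[:1]
  for fz in (0,1):
    q,e=solve(fz); print(q[:2].round(4),np.degrees(q[2]).round(2),q[3:]); print(e.round(1).tolist())
    w=q[2]; n=np.array([np.cos(w),np.sin(w)]); t=np.array([-n[1],n[0]]); print('off',q[:2]@n,q[:2]@t)
    def pan(P): d=P[:2]-np.array(q[:2]); return d@n,d@t
    for nm,u,z in [('a back L',b(415,228),.140),('a back R',b(712,292),.140),('a lipfrontL',(373,195),.116-.003),('a front R',(440,213),.113),('cap',a(205,250),.136),('cap0',a(325,560),.05)]:
        o,d=ray(W,u); nn=np.r_[n,0]; tt=(-.002+q[:2]@n-o@nn)/(d@nn); print(nm,np.round(np.array(pan(onz(W,u,z)))*1000,1),'on x=-2 plane: y,z',round((((o+d*tt)[:2]-q[:2])@t)*1000,1),round((o+d*tt)[2]*1000,1))
E
python3 fit5.py | sed -n '/---/,$p'
```

```text
---
[0.6716 0.0165] -28.88 []
[0.6, 0.6, 0.7, 0.5, 0.8, -0.7, -0.5, -0.8, -0.9, -0.2, -0.0, 0.0]
off 0.580162819519035 0.3388039156603422
a back L [ 4.7 10.8] on x=-2 plane: y,z 14.1 146.7
a back R [ -8.9 -40.7] on x=-2 plane: y,z -46.3 132.5
a lipfrontL [-93.5  42.1] on x=-2 plane: y,z -18.4 -94.4
a front R [-106.3   -2.7] on x=-2 plane: y,z -135.0 -158.0
cap [  1.1 195.1] on x=-2 plane: y,z 193.8 139.2
cap0 [-10.7 190.8] on x=-2 plane: y,z 194.7 36.1
[0.6814 0.0154] -28.85 [-0.00878312]
[0.1, -0.0, 0.0, -0.2, 0.1, 0.0, 0.2, -0.2, -0.4, 0.3, 0.0, 0.0]
off 0.5893821689546829 0.34224986840790966
a back L [-4.3  7. ] on x=-2 plane: y,z 5.9 137.7
a back R [-17.9 -44.5] on x=-2 plane: y,z -57.4 122.7
a lipfrontL [-102.5   38.3] on x=-2 plane: y,z -28.1 -114.8
a front R [-115.4   -6.4] on x=-2 plane: y,z -150.4 -181.6
cap [ -7.8 191.3] on x=-2 plane: y,z 193.9 129.9
cap0 [-19.6 187. ] on x=-2 plane: y,z 194.9 22.1
```

Run:
```python
import pickle,cv2
W,s=pickle.load(open('w5.pkl','rb'))
cv2.imwrite('pics/w5c.png',cv2.resize(W['pixels'][35:175,190:370],None,fx=4.2,fy=4.2,interpolation=cv2.INTER_CUBIC))
im=W['pixels'][310:370,190:370]; im=cv2.convertScaleAbs(im,alpha=2.2,beta=20)
cv2.imwrite('pics/w5d.png',cv2.resize(im,None,fx=4.2,fy=4.2,interpolation=cv2.INTER_CUBIC))
```

```text
(no output)
```

View pics/w5c.png

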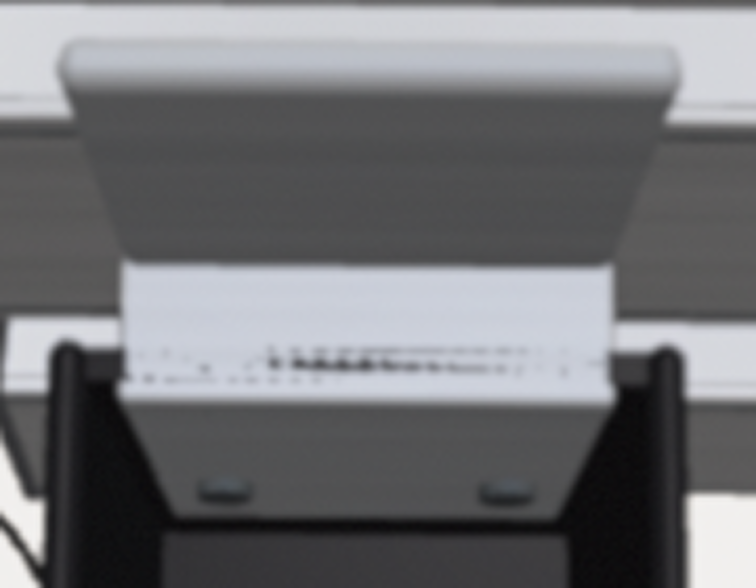

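View pics/w5d.png

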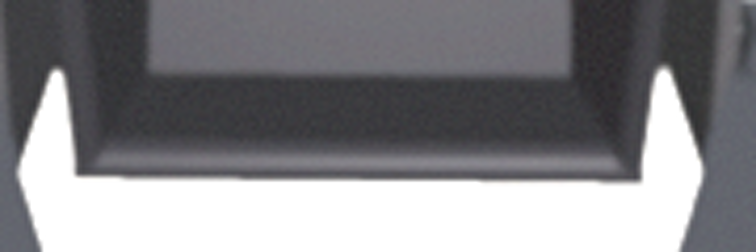

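```bash
cat > pnp.py <<'E'
from fit import *
W,s=pickle.load(open('w5.pkl','rb'))
c=lambda x,y:f((190,35),4.2,x,y); d=lambda x,y:f((190,310),4.2,x,y)
pts=[(c(66,40),(56.5,22,88)),(c(680,44),(56.5,-22,88)),(c(70,92),(52.5,22,87.5)),(c(672,96),(52.5,-22,87.5)),(c(125,262),(52.5,22,58)),(c(612,266),(52.5,-22,58)),(c(50,345),(45,28,58)),(c(685,350),(45,-28,58)),(d(78,175),(-45,28,34)),(d(640,180),(-45,-28,34))]
U=np.array([u for u,_ in pts]);X=np.array([m for _,m in pts],float)/1000
K=np.array([[W['fx'],0,W['cx']],[0,W['fy'],W['cy']],[0,0,1]])
from rig import bot
Rt=rotm(s['tcp_rot']);Rc=Rt.T@rotm(W['orientation']);tc=Rt.T@(np.array(W['position'])-s['position'])
def res(v,full=False):
    r=R.from_rotvec(v[:3]).as_matrix();P=X@r.T+v[3:]   # tool frame
    C=(P-tc)@Rc; a=C[:,:2]/C[:,2:]; a=a*(1+W['k1']*(a**2).sum(1,keepdims=True)); return (a*[W['fx'],W['fy']]+[W['cx'],W['cy']]-U).ravel()
M0=toolR(0,21.8).T
o=least_squares(res,np.r_[R.from_matrix(M0).as_rotvec(),M0@np.array([.019,0,-.044])],loss='soft_l1')
r=R.from_rotvec(o.x[:3]).as_matrix(); t=o.x[3:]
print(res(o.x).reshape(-1,2).round(1).tolist())
print('TCP in bin',(-r.T@t*1000).round(1),'phi etc: tool axes in bin',r.T.round(3).tolist())
cov=np.linalg.inv(o.jac.T@o.jac); print('sd mm',(np.sqrt(np.diag(cov))[3:]*1000*.7).round(1))
tl=lambda m:r@np.array(m)/1+t
# leaf tip & neck in world now from pnp, vs nominal grasp
for m in [(.045,0,.054),(.0545,0,.088)]:
    print('pnp',(Rt@(r@np.array(m)+t)+s['position']).round(4),'nom',(Rt@(M0@(np.array(m)-[-.019,0,.044]))+s['position']).round(4))
E
python3 pnp.py
```

```text
[[-0.6, -1.2], [0.3, -0.9], [-1.7, -0.3], [2.2, 0.0], [0.1, 2.4], [-0.1, 2.4], [1.5, 1.4], [-1.3, 1.4], [-0.9, -1.0], [1.3, -1.3]]
TCP in bin [-19.1  -0.8  45. ] phi etc: tool axes in bin [[0.92, 0.007, 0.391], [0.008, -1.0, 0.0], [0.391, 0.003, -0.92]]
sd mm [0.4 0.4 0.4]
pnp [0.6261 0.1658 0.2232] nom [0.6252 0.1659 0.2255]
pnp [0.6271 0.165  0.2585] nom [0.6256 0.1656 0.2608]
```

```bash
echo '{"x":0.6742,"y":0.0162,"yaw":-28.8}' > panel.json; sed -i "s/^G=.*/G=dict(tx=-.019,tz=.0446,phi=22.4,ty=-.0004,yaw=0.0)/" pose.py
python3 - <<'E'
from pose import *
s=bot.sense()
# current bin state
for a in [(-50,134,10),(-45,134,38)]:
    p,M=target(*a); print(p); rel(p,M)
E
```

```text
[0.62893166 0.17186262 0.13585629]
shift [10.0, -6.9, 86.7] turn [-0.35, -24.24, 0.58] |d| 88.0 24.3
[0.64070929 0.16538781 0.16599503]
shift [38.8, -6.8, 70.5] turn [-0.21, -52.24, 0.66] |d| 81.0 52.2
```

```bash
python3 -m crank '[[3,-1,8,0,-8,0.1,-1],[6,-2,16,0,-16,0.2,-1],[9,-3,25,0,-24,0.3,-1],[13,-4,35,-0.1,-32,0.4,-1],[18,-5,45,-0.1,-40,0.5,-1],[26,-6,56,-0.2,-48,0.6,-1],[34,-7,65,-0.2,-52.2,0.7,-1],[39,-7,70.5,-0.2,-52.2,0.7,-1],[39,-7,70.5,-0.2,-52.2,0.7,-1],[39,-7,70.5,-0.2,-52.2,0.7,-1]]'
python3 - <<'E'
from pose import *
import pickle
s=bot.sense();print(s['time_s'],s['position'],s['joint_pos'].round(2),s['wrist_force'])
W=read_camera('wrist');S=read_camera('scene');T=read_camera('top')
pickle.dump((W,S,T,bot.sense()),open('w6.pkl','wb'))
cv2.imwrite('pics/w6.png',W['pixels']); cv2.imwrite('pics/s6.png',cv2.resize(S['pixels'][150:270,250:400],None,fx=5,fy=5,interpolation=cv2.INTER_CUBIC))
cv2.imwrite('pics/t6.png',cv2.resize(T['pixels'][110:230,230:400],None,fx=4.6,fy=4.6,interpolation=cv2.INTER_CUBIC))
for a in [(-27,132,38),(-24,134,38),(-20,138,39),(-15,143,39),(-11,147,36)]:
    p,M=target(*a); rel(p,M)
E
```

```text
time_s: 11.35
position: [0.6404, 0.1658, 0.1663]
tcp_rot: [-2.951, 0.759, 0.402]
wrist_force: [0.5, 0.6, -1.2]
opening: 0.0552
11.35 [0.64035214 0.16580132 0.16628217] [-0.48  0.66  0.35  1.52 -0.41  1.23 -2.08] [ 0.53866454  0.56533453 -1.18982208]
shift [19.8, 1.5, -2.5] turn [-0.05, -0.05, 0.14] |d| 20.0 0.2
shift [22.2, 1.5, -5.3] turn [-0.05, -0.05, 0.14] |d| 23.0 0.2
shift [25.3, 1.5, -11.3] turn [-0.05, -1.05, 0.14] |d| 28.0 1.1
shift [28.7, 1.5, -17.4] turn [-0.05, -1.05, 0.14] |d| 34.0 1.1
shift [30.7, 1.5, -19.1] turn [-0.05, 1.95, 0.13] |d| 36.0 2.0
```

View pics/w6.png

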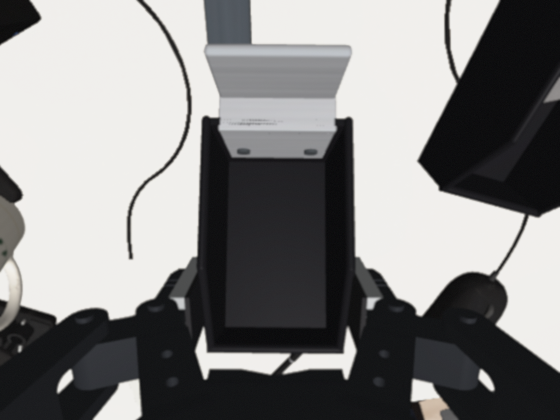

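View pics/s6.png

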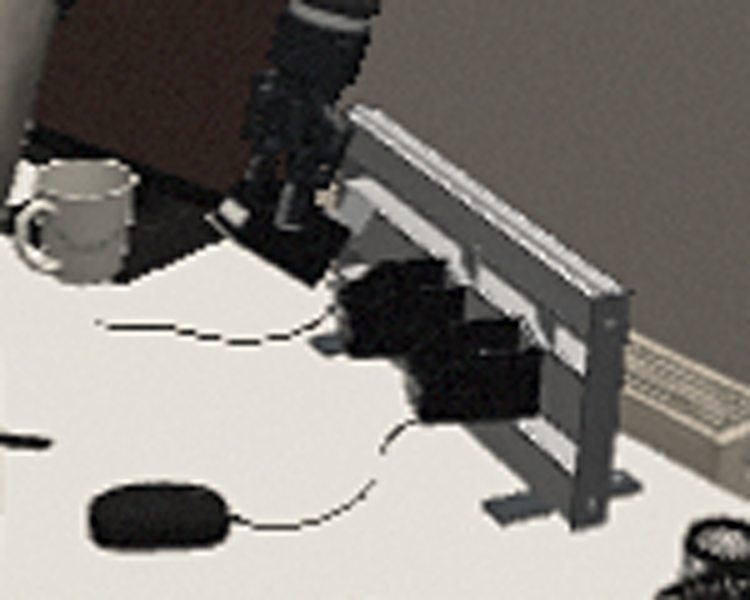

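View pics/t6.png

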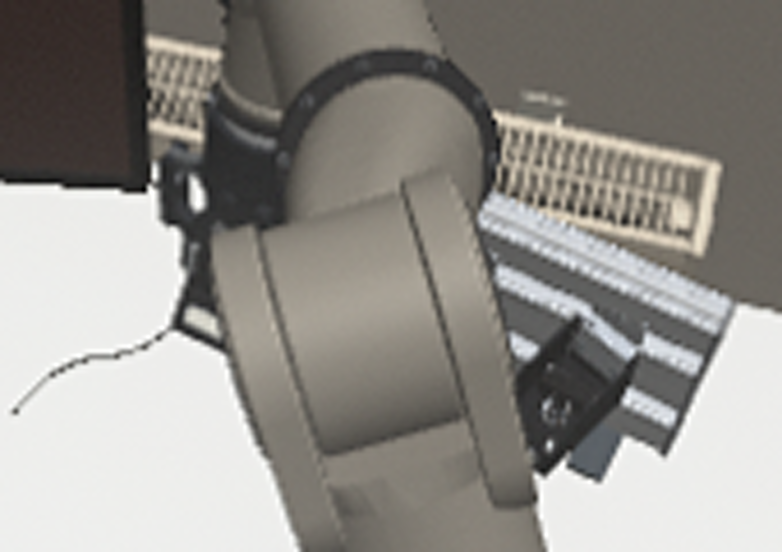

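```bash
python3 -m crank '[[6,1,-1,0,0,0.1,-1],[12,1.5,-2,0,0,0.1,-1],[17,1.5,-2.5,0,0,0.1,-1],[20,1.5,-3,0,0,0.1,-1],[22,1.5,-5.3,0,0,0.1,-1],[24,1.5,-9,0,-0.7,0.1,-1],[26,1.5,-12.5,0,-1,0.1,-1],[27.5,1.5,-15,0,-1,0.1,-1],[28.7,1.5,-17.4,0,-1,0.1,-1],[28.7,1.5,-17.4,0,-1,0.1,-1]]'
python3 - <<'E'
from pose import *
import pickle
s=bot.sense();print(s['time_s'],s['position'],s['wrist_force'],s['ft_torque'])
W=read_camera('wrist')
pickle.dump((W,bot.sense()),open('w7.pkl','wb'))
cv2.imwrite('pics/w7.png',W['pixels'])
for a in [(-15,143,39),(-11,147,36),(-9,147,33),(-7,145,25),(-5,144,18),(-3,144,12),(-2,142,6)]:
    p,M=target(*a); rel(p,M)
E
```

```text
time_s: 12.5
position: [0.6678, 0.1505, 0.1763]
tcp_rot: [-2.944, 0.755, 0.427]
wrist_force: [0.1, -0.5, -1.6]
opening: 0.0547
12.5 [0.66784636 0.15046385 0.17634815] [ 0.0615927  -0.53267313 -1.5784451 ] [-0.17884227 -0.2514704   0.0370686 ]
shift [-0.1, 0.0, 0.2] turn [-0.06, -0.07, 0.04] |d| 0.0 0.1
shift [1.9, 0.0, -1.5] turn [-0.06, 2.93, 0.04] |d| 2.0 2.9
shift [3.2, 0.0, 1.3] turn [-0.06, 5.93, 0.04] |d| 3.0 5.9
shift [5.1, 0.0, 11.7] turn [-0.07, 13.93, 0.03] |d| 13.0 13.9
shift [7.7, 0.1, 19.9] turn [-0.07, 20.93, 0.03] |d| 21.0 20.9
shift [10.8, 0.1, 26.0] turn [-0.07, 26.93, 0.02] |d| 28.0 26.9
shift [14.2, 0.1, 34.2] turn [-0.07, 32.93, 0.02] |d| 37.0 32.9
```

View pics/w7.png

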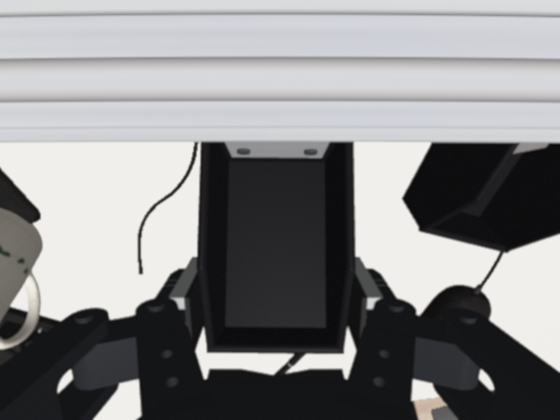

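Run:
```python
import pickle,numpy as np,cv2
from h import *
W,s=pickle.load(open('w7.pkl','rb'))
im=W['pixels'].astype(int).sum(2)
for c in (100,180,400,160,380):
    print(c,im[120:150,c].tolist())
w=np.radians(-28.8);n=np.array([np.cos(w),np.sin(w)])
for r in (139,141,143):
    a=onz(W,(60,r),.2);b=onz(W,(500,r),.2); print(r,a[:2]@n,b[:2]@n,W['position'])
```

```text
100 [641, 642, 644, 645, 646, 638, 618, 602, 613, 632, 641, 641, 637, 633, 628, 627, 624, 626, 623, 612, 594, 612, 674, 708, 715, 715, 714, 715, 715, 715]
180 [638, 639, 639, 642, 641, 627, 605, 601, 617, 634, 641, 639, 634, 630, 628, 627, 627, 624, 622, 608, 589, 624, 688, 713, 715, 715, 715, 715, 714, 715]
400 [638, 639, 639, 638, 637, 626, 606, 605, 618, 639, 644, 643, 640, 636, 633, 633, 633, 633, 631, 622, 590, 605, 679, 713, 716, 717, 716, 717, 716, 716]
160 [636, 639, 639, 642, 643, 632, 608, 603, 617, 635, 639, 638, 636, 631, 628, 628, 627, 624, 623, 613, 590, 622, 685, 711, 715, 715, 715, 715, 714, 715]
380 [639, 638, 638, 638, 638, 627, 606, 605, 621, 639, 644, 644, 639, 636, 633, 633, 632, 631, 631, 620, 604, 630, 689, 712, 716, 715, 717, 715, 715, 716]
139 0.5833736386956018 0.5834146615406434 [0.75560336 0.10314915 0.27744235]
141 0.5828917311256683 0.582933341362794 [0.75560336 0.10314915 0.27744235]
143 0.5824068531639242 0.5824490575500689 [0.75560336 0.10314915 0.27744235]
```

```bash
python3 -m crank '[[1.9,0,-1.5,0,3,0,-1],[3.2,0,1.3,0,6,0,-1],[4,0,5,0,9,0,-1],[4.7,0,8.5,0,11.5,0,-1],[5.1,0,11.7,0,14,0,-1],[6,0,14.5,0,16.5,0,-1],[6.8,0,17,0,18.5,0,-1],[7.7,0,19.9,0,21,0,-1],[9.2,0,23,0,24,0,-1],[10.8,0,26,0,27,0,-1]]'
python3 - <<'E'
from pose import *
import pickle
s=bot.sense();print(s['time_s'],s['position'],s['wrist_force'],s['ft_torque'])
W=read_camera('wrist')
pickle.dump((W,bot.sense()),open('w8.pkl','wb'))
cv2.imwrite('pics/w8.png',W['pixels'])
for a in [(-3,144,12),(-2,143,8),(-2,142,6),(-2,141,3),(-2,139,1),(-2,137,0)]:
    p,M=target(*a); rel(p,M)
E
```

```text
time_s: 13.55
position: [0.6699, 0.1495, 0.1482]
tcp_rot: [2.988, -0.767, 0.276]
wrist_force: [-0.2, -1.0, -1.4]
opening: 0.0548
13.55 [0.6698892  0.14951732 0.14815523] [-0.15132754 -0.98120425 -1.42944117] [ 0.14211366  0.25699264 -0.02726369]
shift [2.7, 0.7, -0.8] turn [-0.05, -0.13, 0.14] |d| 3.0 0.2
shift [2.6, 0.7, 4.8] turn [-0.06, 3.87, 0.14] |d| 5.0 3.9
shift [2.0, 0.7, 8.0] turn [-0.06, 5.87, 0.14] |d| 8.0 5.9
shift [1.5, 0.7, 12.3] turn [-0.06, 8.87, 0.14] |d| 12.0 8.9
shift [0.9, 0.7, 16.6] turn [-0.07, 10.87, 0.14] |d| 17.0 10.9
shift [0.5, 0.7, 19.7] turn [-0.07, 11.87, 0.14] |d| 20.0 11.9
```

View pics/w8.png

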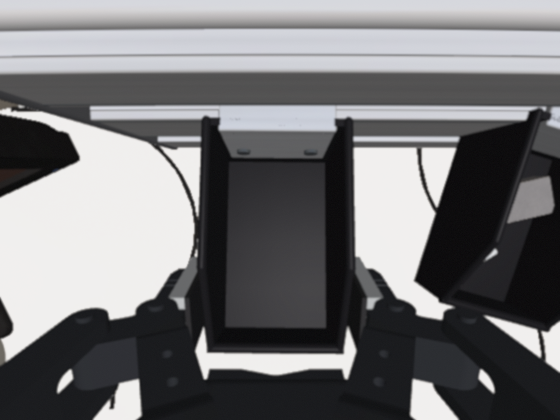

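```bash
python3 -m crank '[[2.6,0.7,1,0,1,0,-1],[2.6,0.7,3,0,2.5,0,-1],[2.5,0.7,5,0,4,0,-1],[2,0.7,8,0,6,0,-1],[1.8,0.7,10,0,7.5,0,-1],[1.5,0.7,12.3,0,9,0,-1],[1.2,0.7,14.5,0,10,0,-1],[0.9,0.7,16.6,0,11,0,-1],[0.6,0.7,18.5,0,11.8,0,-1],[0.6,0.7,18.5,0,11.8,0,-1]]'
python3 - <<'E'
from pose import *
import pickle
s=bot.sense();print(s['time_s'],s['position'],s['wrist_force'],s['ft_torque'])
W=read_camera('wrist')
pickle.dump((W,bot.sense()),open('w9.pkl','wb'))
cv2.imwrite('pics/w9.png',W['pixels'])
for a in [(-2,137,0),(-2,136,0),(-2,136,-2)]:
    p,M=target(*a); rel(p,M)
E
```

```text
time_s: 14.6
position: [0.671, 0.1487, 0.1282]
tcp_rot: [2.899, -0.739, 0.572]
wrist_force: [0.5, 0.1, -1.1]
opening: 0.0547
14.6 [0.67101475 0.14866967 0.12819915] [ 0.49753237  0.13504844 -1.07835465] [ 0.26684141  0.52175063 -0.00376819]
shift [-0.0, -0.0, 1.0] turn [-0.06, 0.08, 0.15] |d| 1.0 0.2
shift [-0.4, -0.0, 1.9] turn [-0.06, 0.08, 0.15] |d| 2.0 0.2
shift [-0.9, -0.0, 4.1] turn [-0.06, 2.08, 0.15] |d| 4.0 2.1
```

View pics/w9.png

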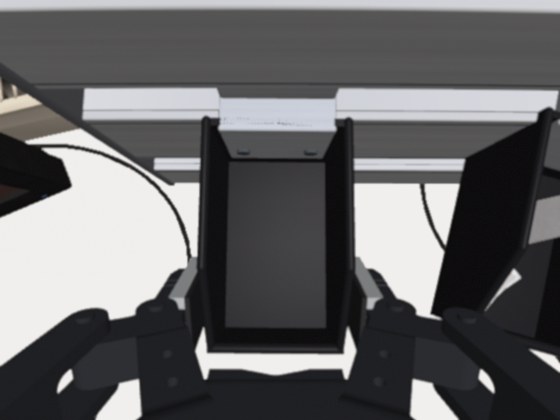

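```bash
python3 -m crank '[[0,0,0.5,0,0.2,0.1,-1],[-0.1,0,1,0,0.4,0.1,-1],[-0.2,0,1.4,0,0.6,0.1,-1],[-0.3,0,1.8,0,0.8,0.1,-1],[-0.4,0,2.2,0,0.8,0.1,-1],[-0.5,0,2.5,0,0.8,0.1,-1],[-0.6,0,2.8,0,0.8,0.1,-1],[-0.6,0,2.8,0,0.8,0.1,-1],[-0.6,0,2.8,0,0.8,0.1,-1],[-0.6,0,2.8,0,0.8,0.1,-1]]'
python3 - <<'E'
from pose import *
s=bot.sense();print(s['time_s'],s['position'],s['wrist_force'],s['ft_torque'])
for a in [(-2,136,0),(-2,136,-2)]:
    p,M=target(*a); rel(p,M)
E
```

```text
time_s: 15.65
position: [0.6716, 0.1484, 0.1257]
tcp_rot: [2.891, -0.74, 0.591]
wrist_force: [-2.3, 0.7, -0.3]
opening: 0.0548
15.65 [0.67163787 0.14840435 0.12565322] [-2.25755678  0.74851553 -0.32659691] [0.42842373 0.76112122 0.07904073]
shift [0.3, 0.0, -0.9] turn [-0.06, -0.71, 0.06] |d| 1.0 0.7
shift [-0.2, 0.0, 1.3] turn [-0.06, 1.29, 0.06] |d| 1.0 1.3
```

```bash
python3 -m crank '[[0,0,0,0,0,0,0.4],[0,0,0,0,0,0,0.4],[0,0,0,0,0,0,0.6],[0,0,0,0,0,0,0.6],[0,0,0,0,0,0,0.6],[0,0,0,0,0,0,0.6],[0,0,0,0,0,0,0.6],[0,0,0,0,0,0,0.6],[0,0,0,0,0,0,0.6],[0,0,0,0,0,0,0.6]]'
python3 - <<'E'
from pose import *
import pickle
s=bot.sense();print(s['time_s'],s['position'],s['wrist_force'],s['ft_torque'])
W=read_camera('wrist')
pickle.dump((W,bot.sense()),open('w10.pkl','wb'))
cv2.imwrite('pics/w10.png',W['pixels'])
E
```

```text
time_s: 16.65
position: [0.6717, 0.1484, 0.1257]
tcp_rot: [2.891, -0.74, 0.591]
wrist_force: [1.2, -0.6, 0.1]
opening: 0.0683
16.65 [0.6716517  0.14841417 0.12565844] [ 1.18727137 -0.62584997  0.13242985] [ 0.17956548  0.34673283 -0.02495857]
```

View pics/w10.png

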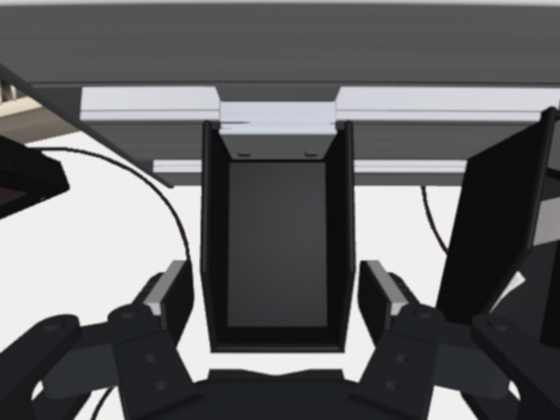

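```bash
python3 -m crank '[[0,0,-3,0,0,0,0.6],[0,0,-10,0,0,0,0.6],[0,0,-22,0,0,0,0.6],[0,0,-38,0,0,0,0.6],[0,0,-56,0,0,0,0.6],[-10,0,-76,0,0,0,0.6],[-20,0,-96,0,4,0,0.6],[-35,0,-110,0,8,0,0.6],[-50,0,-120,0,12,0,0.6],[-50,0,-120,0,12,0,0.6]]'
python3 - <<'E'
from pose import *
import pickle
s=bot.sense();print(s['time_s'],s['position'],s['wrist_force'],s['joint_pos'].round(2))
W=read_camera('wrist');S=read_camera('scene');T=read_camera('top')
pickle.dump((W,S,T,bot.sense()),open('w11.pkl','wb'))
cv2.imwrite('pics/w11.png',W['pixels']);cv2.imwrite('pics/s11.png',cv2.resize(S['pixels'][150:270,250:400],None,fx=5,fy=5,interpolation=cv2.INTER_CUBIC))
cv2.imwrite('pics/t11.png',T['pixels'])
E
```

```text
time_s: 17.7
position: [0.5862, 0.1993, 0.2157]
tcp_rot: [2.777, -0.696, 0.878]
wrist_force: [0.2, 0.8, 0.2]
opening: 0.0683
17.7 [0.58621924 0.19927827 0.21572668] [0.22612437 0.77674531 0.19083607] [-1.49  0.52  1.03  2.07  0.19  0.48 -2.81]
```

View pics/w11.png

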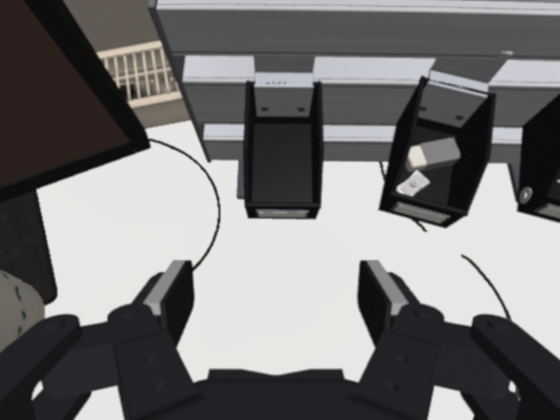

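View pics/s11.png

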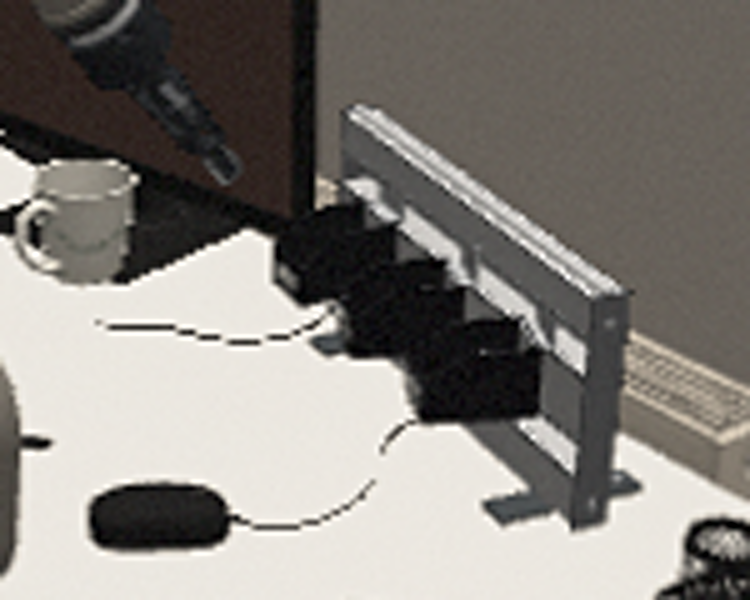

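View pics/t11.png

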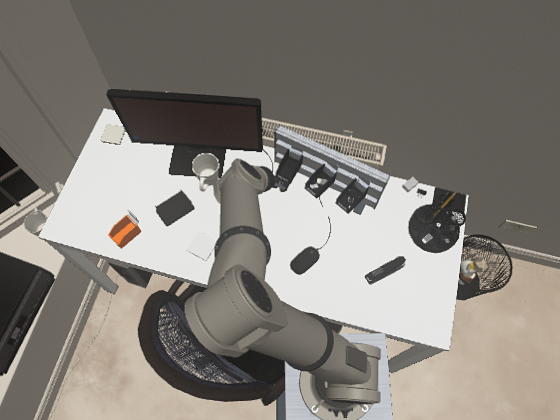

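```bash
cat > chk.py <<'E'
from h import *
import pickle
W,S,T,s=pickle.load(open('w11.pkl','rb'))
w=np.radians(-28.8);O=np.array([.6742,.0162,0]);M=R.from_euler('z',-28.8,degrees=True).as_matrix()
def bw(m,y=.115,lean=2.,yaw=0,up=0):
    # rotate about neck by lean (front down)
    l=R.from_euler('y',-lean,degrees=True).as_matrix()  # placeholder sign below
    v=np.array(m)-[.045,0,.054]; t=np.radians(-lean); v=np.array([np.cos(t)*v[0]+np.sin(t)*v[2],v[1],-np.sin(t)*v[0]+np.cos(t)*v[2]])
    v=R.from_euler('z',yaw,degrees=True).as_matrix()@v
    return O+M@(v+[-.002,y,.136+up])
im=cv2.resize(W['pixels'],None,fx=1,fy=1)
pts=[(.045,.028,.058),(.045,-.028,.058),(-.045,.028,.034),(-.045,-.028,.034),(-.045,.028,0),(-.045,-.028,0)]
for lean in (-2,0,2): print(lean,[proj(W,bw(p,lean=lean)).round(1).tolist() for p in pts])
print('panel pts',[proj(W,O+M@np.array(p)).round(1).tolist() for p in [(0,.195,.136),(0,.195,.2),(0,.05,.136),(0,.05,.162),(0,.05,.2)]])
cv2.imwrite('pics/w11a.png',cv2.resize(W['pixels'][0:230,150:350],None,fx=3.4,fy=2.6*1,interpolation=cv2.INTER_CUBIC))
c=W['pixels'][40:230,225:345];c=cv2.convertScaleAbs(c,alpha=1.6,beta=15)
cv2.imwrite('pics/w11b.png',cv2.resize(c,None,fx=3.1,fy=3.1,interpolation=cv2.INTER_CUBIC))
E
python3 chk.py
```

```text
-2 [[245.5, 79.0], [320.7, 79.7], [242.7, 202.9], [321.3, 203.7], [246.2, 219.4], [316.2, 220.1]]
0 [[245.5, 79.1], [320.7, 79.9], [243.1, 203.6], [320.8, 204.4], [246.6, 218.5], [315.7, 219.2]]
2 [[245.5, 79.3], [320.7, 80.0], [243.5, 204.2], [320.2, 205.0], [247.0, 217.4], [315.2, 218.1]]
panel pts [[177.5, 80.1], [150.1, 7.2], [368.8, 81.9], [378.1, 56.6], [395.2, 9.3]]
```

View pics/w11b.png

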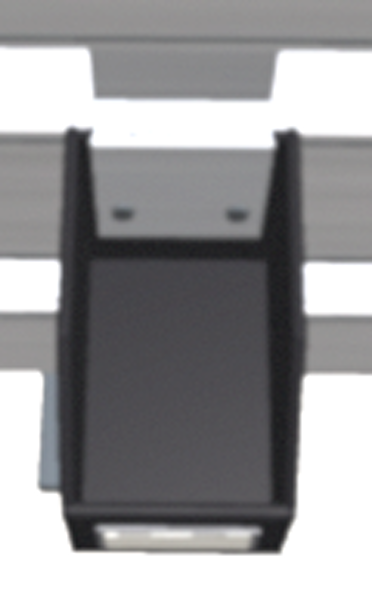

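Run:
```python
from h import *
s=bot.sense();print(s['time_s'],s['wrist_force'],abs(s['qd']).max())
print(bot.finish_job())
```

```text
17.85 [ 0.14079644 -1.37950673 -0.03569461] 0.05186057499554913
the job is handed in; nothing more can be done
None
```

The loose black bin now hangs in the free left place of the panel's top groove, released and with the gripper backed well clear. I tilted its front up about 38°, fed the hook in, swung the bin down level and let go. I handed in at 17.85 s.

- **Position:** comparing the last wrist picture with where a correctly hung bin should appear, the bin is centred to about 1 mm and square to the panel. The hook's leaf is behind the top slat, and the bin leans forward roughly 2°, as described. Its height also matches, once I allow for a shift of about 2 pixel rows that the panel's own edge shows too.
- **Forces:** readings after each move stayed at about 9 N or less; the highest was while gripping. At hand-in the reading was close to the sensor's resting level.
- **Other objects:** in the last top picture the orange bin, notes, mug, stapler, staples and the hung bins are where they were. I didn't check the pen, which the arm hid.
- **Disagreements:** estimates of where the panel face is differed by up to about 10 mm between cameras. I settled it with a close view of the panel's top edge, taken with the hook already in the groove.
- **Hung bins:** the one next to the new bin looks turned about 15° to the panel, and the other looks much the same. I aligned the new bin to the panel rather than to them.

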